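# Wake the code reader and show it the plate not yet read

## Robot

A 7-joint arm with a two-finger parallel gripper is mounted at the origin on a cart in front of the work surface, level with it; the furniture and walls round the work are solid. World frame = base frame: x ahead of the robot, y to its left, z up, the work surface at z = 0. Lengths are in m, angles in rad, forces in N, time in s.
With the tool pointing down it reaches from about 0.35 to 0.9 m from the base axis. Payload 7.2 kg.
Tool frame: the origin (TCP) lies between the finger pads; the fingertips stand 11 mm ahead of it and the grasp point (between the pads) lies 8 mm behind it (ctrl.tip_reach is the distance from the TCP to the fingertips, in m); y points along the fingers, z is the direction in which the jaws open and shut, and the axes are right-handed (so a half turn about y gives the same grasp; the last joint's range is limited). The gripper opens to 85 mm and grips with 20 to 120 N. Pads are 22 mm wide; open, the fingers measure 114 mm over their backs; the gripper's body (76 mm by 85 mm) begins 54 mm behind the grasp point. The pads swing forward as they close: fully open they stand 13 mm farther back than shut.
Start: joints at [-1.387, 0.411, -0.013, 1.596, 0.006, 1.134, -0.082], TCP at [0.156, 0.605, 0.242] pointing down, gripper open.
Joint ranges: [-2.95, 2.95], [-0.29, 1.99], [-1.47, 1.44], [0.14, 2.54], [-1.03, 4.17], [0.13, 1.85], [-2.86, 2.86]. Speed limits (rad/s): [2.39, 2.39, 3.01, 3.01, 3.14, 3.14, 3.14].

## Interface

Orientations are given as [roll, pitch, yaw] about the fixed x, y, z axes, in that order (R = Rz(yaw) Ry(pitch) Rx(roll)).
In Python, from plant import ctrl gives the robot as it stands. The module is installed in compiled form; this text tells all that it offers.
- The arm moves only by the tool servo_tool, never from a script. Its argument "commands" is a list of rows, each an object of numbers: "dx", "dy", "dz": the shift along the tool's x, y, z in units of 15 cm (1.0 is 15 cm); "ax", "ay", "az": the turn, a rotation vector about the tool's x, y, z in units of 360 degrees (1.0 is 360 degrees); "grip": the opening, from 0 (shut) to 1 (fully open). A call has exactly 8 rows; each row is the pose to reach, as a shift and turn from the pose measured when the call began, along the tool's axes at that moment, turning the shorter way round; what a row does not reach only later rows make up. A row lasts 1/8 s, in which the tool goes at most 62.5 mm and 10.7 degrees, less where a joint would pass 70% of its speed; a pose out of reach is approached as far as the arm can. A call with a number of a shift or a turn outside -1 to 1 is refused whole. A call with a gripper value outside its range is refused whole. The fingers move at their own pace and stop on an object; "grip_force" is the grip in N (left out, the last holds). Time passes only in rows, so rows that repeat a pose let the fingers close, or fill a call up. It gives the time, the measured TCP pose, the force and the opening at its end, in the units of the state.
- ctrl.get_obs(): the state, without advancing time (a new reading comes with each control period).
- ctrl.get_image(name): name is "scene" or "top" or "wrist"; returns a dict with "color" (420x560x3 uint8, red, green, blue), "fx", "fy", "cx", "cy" (pixels), "R" (3x3) and "t" (3): a world point X has camera coordinates R X + t; the wrist camera has in their place "mount" (4x4, takes a point from camera to tool coordinates, whose origin is the TCP and whose axes are the tool frame's). Camera axes: x right, y down, z forward; pixel columns grow to the right and rows downward; lengths in m; the calibration is good to about 2 mm. The wrist camera is an equidistant fisheye: a pixel r from the principal point sees the ray r / f radians off the axis. A picture is of the moment at which its call begins: read the wrist's pose just before it. There is no depth.
- ctrl.hand_in(): hands the job in, once; it reports no verdict.
Trained networks look in the newest picture that a camera, given by its name, has taken for a name from the list of things; names that differ only in an ending like _2 or _b are one class to them, and where a whole thing is asked for, a point or a joint stands for the part that bears it (a point fixed in the world has none). Each returns a list of dicts, best first, with "p" (0 to 1); they miss things now and then, are a little off and sometimes report something else, mostly with a low value. They report only what shows in the picture. A call takes as long as a camera call.
- ctrl.look_for(camera, label): "box" ([left, top, right, bottom] in pixels, round what is visible of it).
The state is a dict: "t": time; "joint_pos": joint angles; "qd": joint speeds; "effort": joint torques, N m; "eef_pos": TCP position; "ee_rot": TCP orientation; "ft_force": force on the tool from outside, world axes, zero at the start; "wrist_torque": the same for the moment, N m; "finger_gap": opening from 0.0 (shut) to 1.0 (fully open).
Only numpy, scipy, OpenCV 4.12 (cv2) and the standard library are available. Lean on these libraries where they do the work, as an engineer would, in place of code of your own. Each camera call takes 0.05 s, during which the arm holds its last target. There are 200 camera calls.

## Task

The code reader clamped in the rod stand is asleep: wake it by squeezing its red trigger right in against the grip and letting it spring back. Of the three amber filter plates in the rack the two already read stand with their notched, frosted end toward the open front of the hood; take the one whose notch is at the back, holding it by its clear end, and show its label to the reader, label turned up and squarely facing the middle of the window, about 8 cm from it. Finish while holding it there, still, with the plate touching nothing else; leave the other two plates in their slots.

Things in the scene. Friction and masses are not known exactly. Their poses are not given: they have to be found in the camera images.
- reader_stand: Rod stand that carries the code reader, fixed. Origin: on the worktop straight below the reader's window; z up, y toward the back of the hood. Round dark base, 92 mm across, 20 mm high, at x 0, y 128 mm; from it rises a 12 mm rod, 383 mm tall, with an aluminium boss 353 mm up, from which a thin rod slants down to the clamp on the reader's back.
- reader: Grey pistol-shaped code reader, orange band, black nose, clamped on its side. Origin: middle of its dark red window (42 x 52 mm), 225 mm up. It looks along -y: out of the hood (to the robot's left) and 45 deg below level; z is up, square to that; -x points away from the robot. Head x -29..29, y 0..110, z -36..36 mm. Black grip runs from the head along -x to x = -127; y 45..79, z -16..16 mm.
- trigger_pad (a point): Middle of the front face of the red trigger, in the reader's frame x -65, y 26, z 0 mm at rest; axes as the reader's. Squeezing moves it 10 mm along +y toward the grip. From it to the back of the grip: 53 mm at rest, 43 mm squeezed home. The trigger is 50 mm long (x -32 to -84 mm), 18 mm wide (z), with 11 mm of space behind it.
- trigger (a joint): Angle of the sprung trigger (rad): 0 at rest, 0.30 squeezed home. Its hinge is 35 mm from the pad, at its end next to the head, axis along the reader's z. The spring gives about 1.5 N at the pad at rest and 6 N home, and brings it back.
- rack: Blue slotted rack, 108 x 114 x 16 mm, fixed. Origin: centre of its underside; z up; x toward the back of the hood. Three slots along x at y = -36, 0 and 36 mm, each 10.5 mm wide and 96 mm long, floor 5 mm and rims 16 mm above the worktop. The hood's side wall stands between robot and rack (0.30 to 0.38 m ahead): reach round its edge, 0.31 m to the left, and in through the open front.
- unread_plate: The plate to show: amber glass, 90 (x) x 8 (y) x 40 mm (z), about 70 g, on its long edge in a rack slot, 29 mm of it above the rims. Origin: middle of its lower edge; z up. The +x end (at the back of the hood) is frosted white over 28 mm (x 17 to 45) with a 9 x 9 mm notch in its upper corner; the label (23 mm, dark square code) is on the +y face of that end. Clear part: x -45 to 17 mm.
- unread_plate_label (a point): Middle of the label of the plate to show: x 31, y 4, z 15.5 mm in that plate's frame, same axes; the label faces +y.
- read_plate_a: One of two plates already read, of the same shape, size and axes, in another slot and the other way round (notched +x end toward the open front); to be left there.
- read_plate_b: The other plate already read, in the remaining slot, also the other way round; to be left there.

How it is judged:
On the way, in this order (a step that is already met when the one before it is completed fails the run):
1. the trigger is squeezed in, the plate still in its slot (value of joint trigger above 0.24 rad and height (world z) of unread_plate below 0.012 m), for 0.1 s.
2. the trigger is let go and back at rest, the plate still in its slot (value of joint trigger below 0.04 rad and height (world z) of unread_plate below 0.012 m), for 0.1 s.
3. the plate is lifted clear of the rack (height (world z) of unread_plate above 0.03 m), for 0.1 s.
At the end, for the whole second after the job is handed in: The fingers hold the unread plate by its clear end, at rest, clear of reader and rack; its label faces the window within 23 deg, within 20 mm of the window's middle either way, 50 to 110 mm in front of it; the trigger is at rest; the other two plates are in their slots (moved under 12 mm) (x of unread_plate_label in the frame of reader between -0.02 and 0.02 m and z of unread_plate_label in the frame of reader between -0.02 and 0.02 m and y of unread_plate_label in the frame of reader between -0.11 and -0.05 m and angle between the y axis of unread_plate and the y axis of reader, either way round below 0.4 rad and angle between unread_plate's own y axis and vertical below 1.3 rad and x of the grasp point in the frame of unread_plate below 0.012 m and contact force between the fingers and unread_plate above 1 N and contact force between unread_plate and reader_stand below 0.2 N and contact force between unread_plate and rack below 0.2 N and linear speed of unread_plate below 0.02 m/s and value of joint trigger below 0.04 rad and distance of each of read_plate_a, read_plate_b from where it was at the start of the episode below 0.012 m); the arm keeps its last pose, push and grip.
It fails at once if a plate already read is pulled out of its slot or pushed about (distance of any of read_plate_a, read_plate_b from where it was at the start of the episode above 0.012 m).
It also fails if it takes over 51 s, if anything falls off the work surface, if the arm or the gripper's body presses on something with over 40 N, if the wrist force passes 120 N, or if a joint passes its speed limit or range.

## Working session

There is one attempt and no reset: what is moved stays moved. The work goes in short steps, Python scripts to look and compute and a tool call to move; the robot and the scene stay as the last step left them, time stands still between calls to the robot, and variables do not carry over. Pictures are saved under pics/ and viewed, about 8 in all and at most 12, crops included, and the job is handed in when it is done.

Besides the shell and the picture viewer there is one more tool, called after "Request:" as name(argument=value, ...), one argument or row to a line, values as JSON. servo_tool: Moves the arm, as the interface text tells. Shifts and turns lie within -1 to 1; 1 stands for 15 cm of shift or 360 degrees of turn. Its arguments: {"type":"object","properties":{"commands":{"type":"array"},"grip_force":{"type":"number"}},"required":["commands"]}

```bash
mkdir -p pics; python3 - <<'E'
from plant import ctrl
import cv2,numpy as np
o=ctrl.get_obs();print(o)
for n in ["scene","top"]:
    im=ctrl.get_image(n);cv2.imwrite(f"pics/{n}0.png",im["color"][:,:,::-1])
    print(n,[im[k] for k in("fx","fy","cx","cy","R","t")])
    for l in ["reader","reader_stand","trigger_pad","rack","unread_plate","unread_plate_label"]:
        print(l,[(np.round(d["box"]),round(d["p"],2)) for d in ctrl.look_for(n,l)])
im=ctrl.get_image("wrist");print({k:v for k,v in im.items() if k!="color"})
cv2.imwrite("pics/wrist0.png",im["color"][:,:,::-1])
E
```

```text
{'t': 0.0, 'joint_pos': array([-1.38716257,  0.41189731, -0.01273629,  1.59706596,  0.00559886,
        1.1342901 , -0.08219056]), 'qd': array([ 0.00091671,  0.00146424,  0.00161376, -0.00108587, -0.00110952,
        0.00195021, -0.0014745 ]), 'effort': array([ 1.31205859e-03, -6.00642586e+01,  6.82431646e-01, -2.99420768e+01,
        1.38109649e-02,  1.05724158e-02,  2.18661074e-05]), 'eef_pos': array([0.15564192, 0.60480731, 0.24144557]), 'ee_rot': array([-1.57241808e+00, -1.04679764e-04, -2.51777719e-01]), 'ft_force': array([-0.28174981, -0.49313169, -0.63676717]), 'wrist_torque': array([-0.01452965,  0.00868001, -0.01329719]), 'finger_gap': 0.996763620316629}
scene [413.6991279392901, 413.6991279392901, 278.45845169224623, 209.80017866364858, array([[-0.70618323,  0.70802419,  0.00264263],
       [ 0.59677955,  0.59722797, -0.53588517],
       [-0.38099792, -0.37685606, -0.84428674]]), array([ 0.28650222, -0.28422092,  1.21511835])]
reader [(array([246., 238., 274., 270.]), 0.75), (array([266., 107., 351., 204.]), 0.63)]
reader_stand [(array([262.,  89., 351., 222.]), 0.58)]
trig
[... 603 characters left out ...]
[(array([248., 233., 258., 269.]), 0.76)]
rack [(array([267., 197., 313., 249.]), 0.84)]
unread_plate [(array([277., 217., 309., 226.]), 0.66), (array([280., 235., 305., 243.]), 0.31)]
unread_plate_label [(array([279., 219., 308., 226.]), 0.51)]
{'fx': 325.19226210127806, 'fy': 325.19226210127806, 'cx': 273.0003544545285, 'cy': 214.33932139589933, 'mount': array([[-1.51591318e-03,  9.47651568e-01,  3.19302691e-01,
        -8.28890784e-02],
       [ 2.69097239e-04, -3.19302660e-01,  9.47652752e-01,
        -1.30287739e-01],
       [ 9.99998815e-01,  1.52248277e-03,  2.29024689e-04,
         5.73994908e-04],
       [ 0.00000000e+00,  0.00000000e+00,  0.00000000e+00,
         1.00000000e+00]])}
```

```bash
cd pics; python3 - <<'E'
import cv2,numpy as np
s=cv2.imread("scene0.png")[60:310,170:420];t=cv2.imread("top0.png")[170:330,210:370]
cv2.imwrite("both0.png",np.hstack([cv2.resize(s,(400,400),interpolation=2),cv2.resize(t,(400,400),interpolation=2)]))
cv2.imwrite("full0.png",np.hstack([cv2.resize(cv2.imread("scene0.png"),(400,300)),cv2.resize(cv2.imread("top0.png"),(400,300))]))
f=cv2.imread("full0.png");b=cv2.imread("both0.png");cv2.imwrite("all0.png",cv2.resize(np.vstack([f,b]),(685,600),interpolation=cv2.INTER_AREA) )
E
```

```text
(no output)
```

View pics/all0.png

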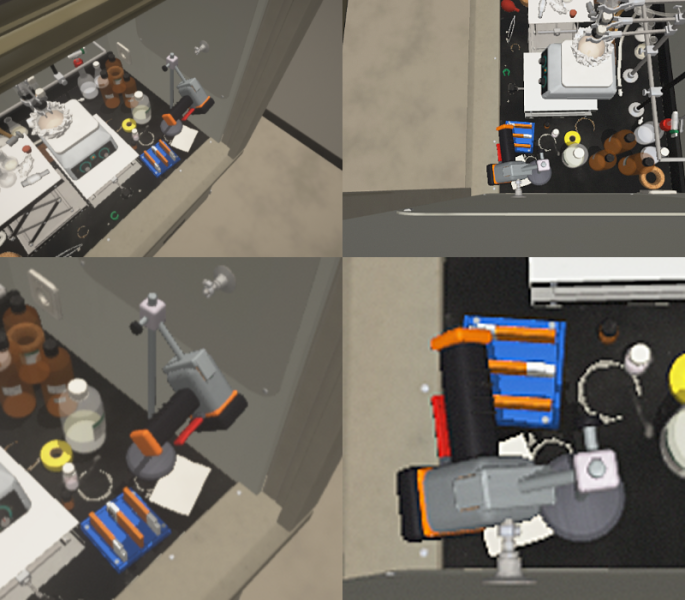

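The top view shows the reader at lower left and the rack beside it. The middle plate has its white end at the back (right in the top view), so it is the unread one. Next I'll enlarge the crops to pick exact pixels.

```bash
cd pics; python3 - <<'E'
import cv2
def crop(n,u,v,w,h,k):
    im=cv2.resize(cv2.imread(n+"0.png")[v:v+h,u:u+w],None,fx=k,fy=k,interpolation=cv2.INTER_CUBIC)
    for i in range(0,w,10):
        cv2.line(im,(i*k,0),(i*k,h*k if (u+i)%50==0 else 6),(255,255,0),1)
        if (u+i)%50==0: cv2.putText(im,str(u+i),(i*k+2,14),0,.4,(255,255,255),1)
    for i in range(0,h,10):
        cv2.line(im,(0,i*k),(w*k if (v+i)%50==0 else 6,i*k),(255,255,0),1)
        if (v+i)%50==0: cv2.putText(im,str(v+i),(2,i*k-2),0,.4,(255,255,255),1)
    cv2.imwrite(n+"c.png",im)
crop("top",230,190,120,120,5)
crop("scene",220,80,140,212,0+3)
E
```

```text
(no output)
```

View pics/topc.png

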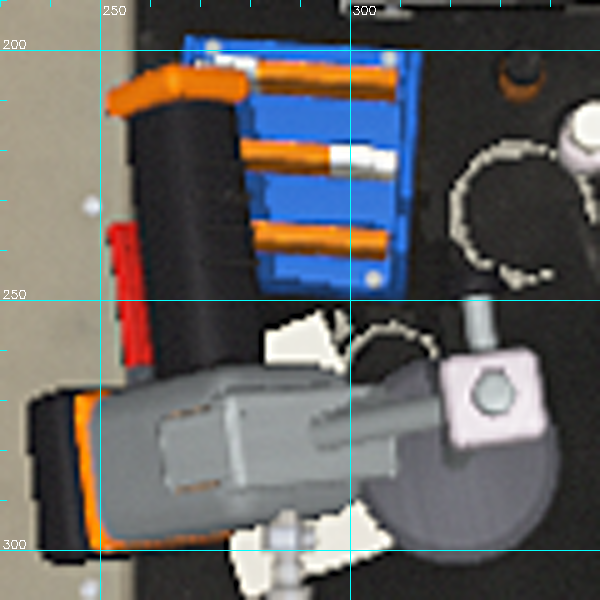

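View pics/scenec.png

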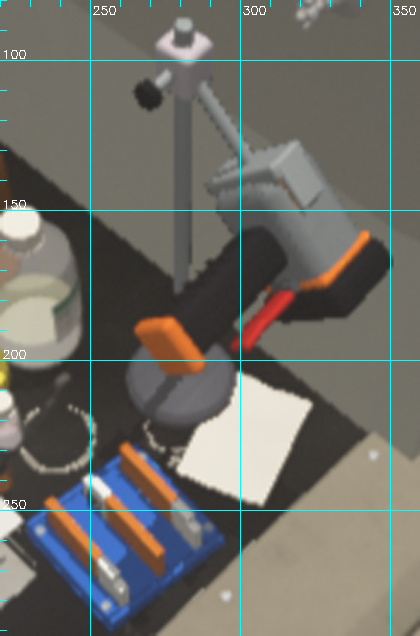

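The top crop shows the nose edge from (236,270) to (239,302), the trigger outer edge from (252,236) to (255,262), the base disc centred near (319,279), and plate back ends near (309,206), (309,222) and (307.5,238.5). In the scene crop the rack corners are about (229,253), (295,262), (257,288) and (262,229), and the rod top is at (281,87).

```bash
cat > h.py <<'E'
import numpy as np
from scipy.spatial.transform import Rotation as Ro
from scipy.optimize import least_squares
CAM=None
def cam(name):
    C={"scene":(413.699,278.458,209.8,[[-0.70618323,0.70802419,0.00264263],[0.59677955,0.59722797,-0.53588517],[-0.38099792,-0.37685606,-0.84428674]],[0.28650222,-0.28422092,1.21511835]),
     "top":(446.069,280.751,218.853,[[-0.00448961,-0.99843384,-0.05576474],[-0.98267063,0.01473873,-0.1847734],[0.18530591,0.05396882,-0.98119778]],[0.1213192,0.56680438,0.90503939])}[name]
    return C[0],C[1],C[2],np.array(C[3]),np.array(C[4])
def proj(name,X):
    f,cx,cy,R,t=cam(name);c=np.atleast_2d(X)@R.T+t
    return np.c_[f*c[:,0]/c[:,2]+cx,f*c[:,1]/c[:,2]+cy]
S=np.array([[1,0,0],[0,np.sqrt(.5),np.sqrt(.5)],[0,-np.sqrt(.5),np.sqrt(.5)]])  # stand->reader rows? see below
# reader axes in stand frame (stand y=back,z up): yr=(0,.707,.707), zr=(0,-.707,.707)
A=np.array([[1,0,0],[0,.70711,-.70711],[0,.70711,.70711]])
def rd2st(p): return A@np.asarray(p,float)+[0,0,.225]
def Rz(a): return Ro.from_euler('z',a).as_matrix()
def stand(p,X): return np.atleast_2d(X)@(Rz(np.pi+p[2])).T+[p[0],p[1],0]   # x_st=-x, y_st=-y
def rack(p,X): return np.atleast_2d(X)@(Rz(-np.pi/2+p[2])).T+[p[0],p[1],0]  # x_rk=-y, y_rk=+x
def fit(fr,obs,p0):
    obs=[(c,np.array(X,float),np.array(u)) for c,X,u in obs]
    r=lambda p:np.concatenate([(proj(c,fr(p,X))[0]-u) for c,X,u in obs])
    s=least_squares(r,p0,loss='soft_l1');return s.x,r(s.x).reshape(-1,2)
E
python3 - <<'E'
from h import *
np.set_printoptions(precision=4,suppress=True)
m=lambda *a:np.array(a)/1000
rk=[("scene",m(54,57,10),(229.3,253.3)),("scene",m(-54,-57,8),(294.7,261.7)),("scene",m(-54,57,0),(257.3,288.3)),("scene",m(54,-57,16),(261.7,229)),
("top",m(54,57,10),(314,200)),("top",m(45,0,45),(309,222)),("top",m(45,36,45),(309,206)),("top",m(45,-36,45),(307.5,238.5))]
print(fit(rack,rk,[.5,.1,0]))
R=lambda x,y,z:rd2st(m(x,y,z))
st=[("top",R(-29,0,36),(236,270)),("top",R(29,0,36),(239,302)),("top",m(0,128,20),(319,279)),("top",m(0,128,390),(329,268)),("scene",m(0,128,383),(281.5,89)),
("top",R(-84,26,9),(252,236)),("top",R(-40,26,9),(254.5,262)),("scene",R(-127,62,0),(276,195)),("scene",m(0,128,20),(280,206))]
print(fit(stand,st,[.45,.2,0]))
E
```

```text
(array([ 0.5652,  0.1012, -0.0733]), array([[-2.5824,  2.0094],
       [ 0.0076, -3.1588],
       [-0.7829,  2.2161],
       [ 2.8785, -2.9167],
       [-0.2255,  0.4304],
       [-0.556 ,  0.1438],
       [ 0.3899, -0.0446],
       [-0.0147,  0.0515]]))
(array([0.4185, 0.1578, 0.1362]), array([[-3.5241,  0.6248],
       [-2.3528,  3.3421],
       [ 1.9738,  2.1964],
       [ 0.9004,  0.1961],
       [-2.0634, -1.3564],
       [-1.6744, -0.5284],
       [-0.8648, -1.0308],
       [-2.1663,  2.7165],
       [-1.2462, -2.8099]]))
```

```bash
cat >> h.py <<'E'
def goal(pos,R,o):
    """command numbers to take TCP to pos,R from the observed state"""
    R0=Ro.from_euler('xyz',o["ee_rot"]).as_matrix()
    d=R0.T@(np.asarray(pos)-o["eef_pos"])/.15
    a=Ro.from_matrix(R0.T@R).as_rotvec()/(2*np.pi)
    print("d",np.round(d,3),"a",np.round(a,4),"dist mm",np.round(1000*np.linalg.norm(d)*.15,1),"deg",np.round(360*np.linalg.norm(a),1))
def readerR(p): return Rz(np.pi+p[2])@A
def squeezeR(p):
    r=readerR(p);return np.c_[-r[:,0],-r[:,2],-r[:,1]]
E
cat > ov.py <<'E'
from h import *
import cv2,sys
PS=[0.4185,0.1578,0.1362];PR=[0.5652,0.1012,-0.0733]
m=lambda X:np.array(X)/1000.
def box(a,b): 
    import itertools
    P=np.array(list(itertools.product(*zip(a,b))));E=[(i,j) for i in range(8) for j in range(i) if sum(P[i]!=P[j])==1];return m(P),E
def draw(im,name,ps=PS,pr=PR,k=4,off=(0,0)):
    def dr(W,E,c):
        u=(proj(name,W)-off+.5)*k
        for i,j in E: cv2.line(im,tuple(np.int32(u[i])),tuple(np.int32(u[j])),c,1,cv2.LINE_AA)
    P,E=box((-54,-57,0),(54,57,16));dr(rack(pr,P),E,(0,255,0))
    for y in(-36,0,36):
        P,E=box((-45,y-4,5),(45,y+4,45));dr(rack(pr,P),E,(255,0,255))
    for a,b,c in [((-29,0,-36),(29,110,36),(0,255,255)),((-127,45,-16),(-29,79,16),(255,255,0)),((-84,26,-9),(-32,34,9),(255,255,255))]:
        P,E=box(a,b);dr(stand(ps,np.array([rd2st(x) for x in P])),E,c)
    t=np.linspace(0,2*np.pi,40)
    dr(stand(ps,m(np.c_[46*np.cos(t),128+46*np.sin(t),20+0*t])),[(i,i+1) for i in range(39)],(0,200,255))
    dr(stand(ps,m([[0,128,20],[0,128,383]])),[(0,1)],(0,0,255))
E
python3 - <<'E'
from ov import *
a=cv2.resize(cv2.imread("pics/top0.png")[190:310,230:350],None,fx=3.3333,fy=3.3333,interpolation=2);draw(a,"top",k=3.3333,off=(230,190))
b=cv2.resize(cv2.imread("pics/scene0.png")[80:295,220:360],None,fx=2.79,fy=2.79,interpolation=2);draw(b,"scene",k=2.79,off=(220,80))
h=max(a.shape[0],b.shape[0]);a=cv2.copyMakeBorder(a,0,h-a.shape[0],0,0,0);b=cv2.copyMakeBorder(b,0,h-b.shape[0],0,0,0)
cv2.imwrite("pics/ov1.png",np.hstack([a,b]));print(a.shape,b.shape)
from plant import ctrl
goal([.30,.64,.36],squeezeR(PS),ctrl.get_obs())
E
```

```text
(600, 400, 3) (600, 391, 3)
d [ 0.874 -0.784  0.464] a [-0.1234 -0.0585 -0.0242] dist mm 189.4 deg 49.9
```

View pics/ov1.png

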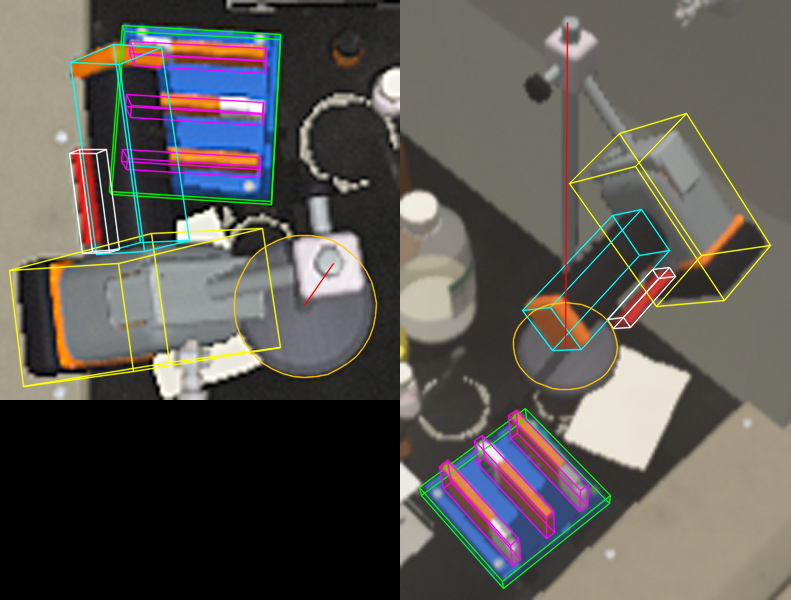

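The overlay agrees to within about 2 px; the stand yaw looks nearer 0.1. I'll move to an open staging pose and refine from there.

Request:
servo_tool(
  commands=[
    {"dx":0.2,"dy":-0.2,"dz":0.1,"ax":-0.03,"ay":-0.015,"az":-0.006,"grip":1},
    {"dx":0.4,"dy":-0.4,"dz":0.2,"ax":-0.06,"ay":-0.03,"az":-0.012,"grip":1},
    {"dx":0.6,"dy":-0.6,"dz":0.3,"ax":-0.09,"ay":-0.045,"az":-0.018,"grip":1},
    {"dx":0.8,"dy":-0.75,"dz":0.4,"ax":-0.12,"ay":-0.055,"az":-0.024,"grip":1},
    {"dx":0.87,"dy":-0.78,"dz":0.46,"ax":-0.123,"ay":-0.058,"az":-0.024,"grip":1},
    {"dx":0.87,"dy":-0.78,"dz":0.46,"ax":-0.123,"ay":-0.058,"az":-0.024,"grip":1},
    {"dx":0.87,"dy":-0.78,"dz":0.46,"ax":-0.123,"ay":-0.058,"az":-0.024,"grip":1},
    {"dx":0.87,"dy":-0.78,"dz":0.46,"ax":-0.123,"ay":-0.058,"az":-0.024,"grip":1},
  ],
  grip_force=20,
)

```text
t: 1.75
eef_pos: [0.2469, 0.6714, 0.442]
ee_rot: [-1.947, -0.295, 0.28]
ft_force: [0.1, 1.4, 2.1]
finger_gap: 1.002
```

```bash
python3 - <<'E'
from h import *
from plant import ctrl
np.set_printoptions(precision=3,suppress=True)
o=ctrl.get_obs();print(o["joint_pos"],o["qd"],o["eef_pos"],o["ee_rot"])
PS=[.4185,.1578,.1]
print(Ro.from_euler('xyz',o["ee_rot"]).as_matrix());print(squeezeR(PS))
goal([.30,.64,.36],squeezeR(PS),o)
E
```

```text
[-1.577  0.654  0.239  0.855  0.289  1.852  0.476] [-0.628 -0.448 -0.153 -0.709  1.061  0.003  0.338] [0.247 0.671 0.442] [-1.947 -0.295  0.28 ]
[[ 0.919  0.362 -0.154]
 [ 0.264 -0.278  0.923]
 [ 0.291 -0.89  -0.352]]
[[ 0.995  0.071 -0.071]
 [ 0.1   -0.704  0.704]
 [-0.    -0.707 -0.707]]
d [ 0.111  0.673 -0.056] a [-0.069 -0.002  0.055] dist mm 102.7 deg 31.7
```

```bash
cat > kin.py <<'E'
from h import *
import itertools
def E(ax,a): return Ro.from_euler(ax,a).as_matrix()
M0=np.array([[1,0,0],[0,0,1],[0,-1,0.]]).T # tool axes in flange frame: y=flange z
def fk(q,s,L):
    # L=[o1,o7,h,a,b,c,ax,bx,cx]
    o1,o7,h,a,b,c,ax,bx,cx=L
    R=E('z',s[0]*q[0]+o1);p=np.array([0,0,h]);pts=[p]
    for sg,i,(l,x) in zip(s[1:4],(1,3,5),((a,ax),(b,bx),(c,cx))):
        R=R@E('y',q[i]);p=p+R@[x,0,l];pts.append(p)
        R=R@E('z',sg*q[i+1]+(o7 if i==5 else 0))
    T=R@np.array([[1,0,0],[0,0,-1],[0,1,0]])  # columns: tool x=flange x, tool y=flange z, tool z=-flange y
    return p,T,pts
E
python3 - <<'E'
from kin import *
import json
from plant import ctrl
o=ctrl.get_obs()
D=[([-1.38716257,0.41189731,-0.01273629,1.59706596,0.00559886,1.1342901,-0.08219056],[0.15564192,0.60480731,0.24144557],[-1.57241808,-1.04679764e-04,-0.251777719]),
(list(o["joint_pos"]),list(o["eef_pos"]),list(o["ee_rot"]))]
json.dump(D,open("kd.json","w"))
best=[]
for s in itertools.product((1,-1),repeat=4):
  for o1 in (0,np.pi/2,np.pi,-np.pi/2):
   for o7 in (0,np.pi/2,np.pi,-np.pi/2):
    L=[o1,o7]+[0]*7
    e=sum(Ro.from_matrix(fk(q,s,L)[1].T@Ro.from_euler('xyz',r).as_matrix()).magnitude() for q,p,r in D)
    best.append((e,s,o1,o7))
best.sort(key=lambda b:b[0]);print(best[:4])
e,s,o1,o7=best[0]
f=lambda l:np.concatenate([fk(q,s,[o1,o7]+list(l))[0]-p for q,p,r in D]+[1e-3*np.array(l[4:])])
r=least_squares(f,[.3,.4,.4,.3,0,0,0]);print(r.x,f(r.x))
E
```

```text
[(3.7923253099102115e-09, (-1, -1, -1, -1), 0, -1.5707963267948966), (0.2623008678522545, (-1, -1, 1, -1), 1.5707963267948966, 0), (0.3794363936862352, (1, -1, -1, -1), 3.141592653589793, -1.5707963267948966), (0.5041862730109709, (-1, 1, -1, -1), 0, -1.5707963267948966)]
[-3.31894364  7.01979788  0.16569277  3.68420371  0.40852549 -1.14912405
  3.19357474] [-2.40242452e-04  4.30468258e-05  4.24009301e-06  1.41476121e-06
  1.68412344e-07 -4.23393550e-06  4.08525487e-04 -1.14912405e-03
  3.19357474e-03]
```

```bash
python3 - <<'E'
from kin import *
import json
np.set_printoptions(precision=4,suppress=True)
D=json.load(open("kd.json"));s=(-1,)*4
for free in ([],[4],[5],[6],[4,5]):
    def un(v):
        l=np.zeros(7);l[:4]=v[:4]
        for i,k in enumerate(free): l[k]=v[4+i]
        return l
    f=lambda v:np.concatenate([fk(q,s,[0,-np.pi/2]+list(un(v)))[0]-p for q,p,r in D])
    r=least_squares(f,[.3,.4,.4,.3]+[0]*len(free));print(free,r.x,np.abs(f(r.x)).max())
E
```

```text
[] [0.3422 0.6054 0.4332 0.4681] 0.04532972721097117
[4] [ 0.2666  0.6783  0.439   0.4794 -0.0495] 0.04738664052685106
[5] [0.3877 0.5866 0.4478 0.4581 0.0385] 0.04743869077160237
[6] [0.2469 0.8156 0.4402 0.5661 0.1039] 0.04646273421354444
[4, 5] [-57.0272  43.8637  -3.8354  10.5893 -23.2317 -18.4808] 2.2870594307278225e-14
```

```bash
python3 - <<'E'
from h import *
from plant import ctrl
goal([.38,.62,.38],squeezeR([.4185,.1578,.1]),ctrl.get_obs())
E
```

```text
d [ 0.605  0.784 -0.308] a [-0.0687 -0.002   0.0552] dist mm 155.6 deg 31.7
```

Request:
servo_tool(
  commands=[
    {"dx":0.3,"dy":0.3,"dz":-0.1,"ax":-0.02,"az":0.02,"grip":1},
    {"dx":0.6,"dy":0.6,"dz":-0.2,"ax":-0.05,"az":0.04,"grip":1},
    {"dx":0.6,"dy":0.78,"dz":-0.3,"ax":-0.069,"ay":-0.002,"az":0.055,"grip":1},
    {"dx":0.6,"dy":0.78,"dz":-0.3,"ax":-0.069,"ay":-0.002,"az":0.055,"grip":1},
    {"dx":0.6,"dy":0.78,"dz":-0.3,"ax":-0.069,"ay":-0.002,"az":0.055,"grip":1},
    {"dx":0.6,"dy":0.78,"dz":-0.3,"ax":-0.069,"ay":-0.002,"az":0.055,"grip":1},
    {"dx":0.6,"dy":0.78,"dz":-0.3,"ax":-0.069,"ay":-0.002,"az":0.055,"grip":1},
    {"dx":0.6,"dy":0.78,"dz":-0.3,"ax":-0.069,"ay":-0.002,"az":0.055,"grip":1},
  ],
)

```text
invalid input at $.commands[0]: expected keys dx, dy, dz, ax, ay, az, grip
```

```bash
cat > rec.py <<'E'
from kin import *
import json
from plant import ctrl
np.set_printoptions(precision=4,suppress=True)
D=json.load(open("kd.json"));o=ctrl.get_obs()
D.append((list(o["joint_pos"]),list(o["eef_pos"]),list(o["ee_rot"])));json.dump(D,open("kd.json","w"))
print("t",o["t"],"q",o["joint_pos"],"qd",np.abs(o["qd"]).max(),"p",o["eef_pos"],"F",o["ft_force"],"gap",o["finger_gap"])
E
python3 rec.py
```

```text
t 1.75 q [-1.5769  0.6545  0.2394  0.8546  0.2894  1.8519  0.4762] qd 1.0607329158965437 p [0.2469 0.6714 0.442 ] F [0.0926 1.4194 2.1355] gap 1.001515717584988
```

Request:
servo_tool(
  commands=[
    {"dx":0.3,"dy":0.3,"dz":-0.1,"ax":-0.02,"ay":0,"az":0.02,"grip":1},
    {"dx":0.6,"dy":0.6,"dz":-0.2,"ax":-0.05,"ay":0,"az":0.04,"grip":1},
    {"dx":0.6,"dy":0.78,"dz":-0.3,"ax":-0.069,"ay":-0.002,"az":0.055,"grip":1},
    {"dx":0.6,"dy":0.78,"dz":-0.3,"ax":-0.069,"ay":-0.002,"az":0.055,"grip":1},
    {"dx":0.6,"dy":0.78,"dz":-0.3,"ax":-0.069,"ay":-0.002,"az":0.055,"grip":1},
    {"dx":0.6,"dy":0.78,"dz":-0.3,"ax":-0.069,"ay":-0.002,"az":0.055,"grip":1},
    {"dx":0.6,"dy":0.78,"dz":-0.3,"ax":-0.069,"ay":-0.002,"az":0.055,"grip":1},
    {"dx":0.6,"dy":0.78,"dz":-0.3,"ax":-0.069,"ay":-0.002,"az":0.055,"grip":1},
  ],
)

```text
t: 2.75
eef_pos: [0.3351, 0.6587, 0.4422]
ee_rot: [-2.137, -0.34, 0.398]
ft_force: [0.0, 1.3, -0.0]
finger_gap: 0.997
```

```bash
python3 rec.py; python3 - <<'E'
from h import *
from plant import ctrl
goal([.38,.62,.38],squeezeR([.4185,.1578,.1]),ctrl.get_obs())
E
```

```text
t 2.75 q [-1.607   0.7592  0.513   0.7987  0.284   1.8515  0.7387] qd 1.066076642185286 p [0.3351 0.6587 0.4422] F [ 0.0378  1.32   -0.0076] gap 0.9968191753007054
d [ 0.028  0.569 -0.057] a [-0.0423  0.0031  0.0715] dist mm 85.9 deg 29.9
```

```bash
cat >> kin.py <<'E'
SG=(-1,)*4
def fk2(q,V):
    # V: base(x,y,z) then segs (x,y,z) after each pitch joint; seg split irrelevant
    R=E('z',-q[0]);p=R@np.array(V[0:3]);pts=[p];V=np.array(V)
    for k,i in enumerate((1,3,5)):
        R=R@E('y',q[i]);p=p+R@V[3+3*k:6+3*k];pts.append(p)
        R=R@E('z',-q[i+1]+(-np.pi/2 if i==5 else 0))
    return p,R@np.array([[1,0,0],[0,0,-1],[0,1,0.]]),pts
E
python3 - <<'E'
from kin import *
import json
np.set_printoptions(precision=4,suppress=True)
D=json.load(open("kd.json"));D=[D[0],D[1],D[3]]
import itertools
z=[2,5,8,11]
for ex in [(4,),(7,),(10,),(1,),(4,7),(1,10),(3,1),(6,1),(3,4),(6,4),(9,4),(3,7),(6,7),(9,7),(3,10),(6,10),(3,6,1),(3,6,4),(3,6,7),(3,6,10),(0,3,6,1),(0,1),(0,1,10),(0,1,9)]:
    idx=z+list(ex)
    def un(v): V=np.zeros(12);V[idx]=v;return V
    f=lambda v:np.concatenate([fk2(q,un(v))[0]-p for q,p,r in D])
    r=least_squares(f,[.3,.4,.4,.3]+[0]*len(ex));print(ex,r.x,"%.5f"%np.abs(f(r.x)).max())
E
```

```text
(4,) [ 0.2993  0.5142  0.4592  0.3348 -0.0474] 0.00177
(7,) [ 0.2614  0.5652  0.442   0.3491 -0.0486] 0.00327
(10,) [ 0.2433  0.6057  0.4236  0.3767 -0.0477] 0.00374
(1,) [ 0.2993  0.5142  0.4592  0.3348 -0.0474] 0.00177
(4, 7) [ 0.2842  0.5333  0.4527  0.3393 -0.0292 -0.0191] 0.00001
(1, 10) [ 0.2772  0.549   0.4455  0.3501 -0.0293 -0.0186] 0.00066
(3, 1) [ 0.3097  0.5028  0.4588  0.3313  0.0077 -0.0485] 0.00149
(6, 1) [ 0.2936  0.5164  0.4576  0.3368 -0.0058 -0.0482] 0.00164
(3, 4) [ 0.3097  0.5028  0.4588  0.3313  0.0077 -0.0485] 0.00149
(6, 4) [ 0.2936  0.5164  0.4576  0.3368 -0.0058 -0.0482] 0.00164
(9, 4) [ 0.3068  0.4899  0.4584  0.3197 -0.012  -0.0486] 0.00179
(3, 7) [ 0.2456  0.5807  0.4433  0.3528 -0.012  -0.0476] 0.00226
(6, 7) [ 0.2707  0.5599  0.445   0.3446  0.0092 -0.048 ] 0.00256
(9, 7) [ 0.2503  0.6018  0.4439  0.3717  0.0193 -0.0473] 0.00263
(3, 10) [ 0.2312  0.6172  0.425   0.3792 -0.0095 -0.0469] 0.00319
(6, 10) [ 0.2534  0.5995  0.427   0.3715  0.0098 -0.0471] 0.00245
(3, 6, 1) [ 0.3089  0.5035  0.4587  0.3316  0.0073 -0.0004 -0.0485] 0.00149
(3, 6, 4) [ 0.3089  0.5035  0.4587  0.3316  0.0073 -0.0004 -0.0485] 0.00149
(3, 6, 7) [ 0.2458  0.5805  0.4433  0.3527 -0.0119  0.0001 -0.0476] 0.00226
(3, 6, 10) [ 0.2605  0.5936  0.4275  0.3691  0.0035  0.0124 -0.0472] 0.00221
(0, 3, 6, 1) [ 0.317   0.4916  0.4431  0.3379  0.0409 -0.0137  0.0061 -0.0484] 0.00072
(0, 1) [ 0.3087  0.5016  0.4534  0.3344  0.0127 -0.0485] 0.00103
(0, 1, 10) [ 0.2843  0.5384  0.4466  0.3469  0.0037 -0.0333 -0.0149] 0.00058
(0, 1, 9) [ 0.3079  0.511   0.4517  0.3432  0.0176 -0.0483  0.0071] 0.00105
```

```bash
cat >> kin.py <<'E'
V=[0,0,.2842,0,-.0292,.5333,0,-.0191,.4527,0,0,.3393]
LO=np.array([-2.95,-.29,-1.47,.14,-1.03,.13,-2.86]);HI=np.array([2.95,1.99,1.44,2.54,4.17,1.85,2.86])
def links(q): return fk2(q,V)[2]
def wallviol(q,R=.08):
    P=links(q);v=[]
    for a,b,r in zip(P[:-1],P[1:],(.09,R,.06)):
        X=a+(b-a)*np.linspace(0,1,15)[:,None]
        for x in X: v.append(max(0,min(x[0]-(.30-r),(.38+r)-x[0],.31+r-x[1])))
    return np.array(v)
def ik(pos,R,seeds=40,q0=None,wall=True,rng=np.random.default_rng(0)):
    out=[]
    def f(q):
        p,T,_=fk2(q,V)
        return np.r_[(p-pos)*20,Ro.from_matrix(T.T@R).as_rotvec()*10,(wallviol(q)*5 if wall else []),np.maximum(0,LO+.05-q)*3,np.maximum(0,q-HI+.05)*3,(0.02*(q-q0) if q0 is not None else 0.005*(q-(LO+HI)/2))]
    for i in range(seeds):
        s=q0 if (i==0 and q0 is not None) else rng.uniform(LO,HI)
        r=least_squares(f,np.clip(s,LO,HI),max_nfev=150)
        p,T,_=fk2(r.x,V);e=np.linalg.norm(p-pos);ea=Ro.from_matrix(T.T@R).magnitude()
        out.append((e*1000,np.degrees(ea),wallviol(r.x).max()*1000,r.x,r.cost))
    out.sort(key=lambda t:t[4]);return out
E
cat > poses.py <<'E'
from kin import *
PS=[.4185,.1578,.1];PR=[.5652,.1012,-.0733]
def rp(x,y,z): return stand(PS,rd2st(np.array([x,y,z])/1000))[0]
def rkp(x,y,z): return rack(PR,np.array([x,y,z])/1000)[0]
RS=squeezeR(PS)
def pickR(th=np.radians(45)):   # tool tilt th below level, camera above
    r=Rz(-np.pi/2+PR[2]);y=r@[np.cos(th),0,-np.sin(th)];z=-r[:,1];return np.c_[np.cross(y,z),y,z]
E
python3 - <<'E'
from poses import *
np.set_printoptions(precision=2,suppress=True)
def show(n,p,R):
    print(n,np.round(p,3))
    o=ik(p,R,24);seen=[]
    for e in o:
        if e[0]<8 and e[1]<4 and e[2]<40 and not any(np.abs(e[3]-s).max()<.4 for s in seen):
            seen.append(e[3]);print(np.round(e[:3],1),e[3],"elb",links(e[3])[1],"wr",links(e[3])[2])
        if len(seen)>3:break
show("squeeze",rp(-65,57,-6),RS)
show("sq standoff",rp(-65,57,114),RS)
show("pick45",rkp(-33,0,35)+pickR()[:,1]*.008,pickR())
show("present",rp(0,-80,60),RS)
E
```

```text
squeeze [0.49 0.12 0.26]
[ 4.1  0.3 22.2] [-1.57  0.91  1.4   1.83 -0.11  1.23  1.5 ] elb [0.03 0.42 0.61] wr [0.46 0.36 0.5 ]
sq standoff [0.48 0.2  0.35]
[0. 0. 0.] [-1.57  0.68  1.18  1.61  0.12  1.5   1.25] elb [0.03 0.34 0.7 ] wr [0.46 0.44 0.59]
pick45 [0.57 0.13 0.03]
[0.  0.  0.1] [-1.17  1.11  0.91  1.64 -0.14  1.1   2.71] elb [0.21 0.43 0.52] wr [0.58 0.37 0.27]
present [0.41 0.26 0.21]
```

```bash
cat >> poses.py <<'E'
def presentR(phi,flip=False):
    """tool orientation at show: squeeze orientation turned phi in the plate's plane (about y_r)"""
    return Ro.from_rotvec(phi*readerR(PS)[:,1]).as_matrix()@RS@(np.diag([-1,1,-1]) if flip else np.eye(3))
def presentTCP(th,R,xg=-33,zg=31,flip=False,lab=(0,-80,0)):
    # vector grasp->label in tool frame. plate x = c*ty + s*tx', option A: tool z=-plate y, tool x=y×z
    Rp=np.eye(3);y=np.array([np.cos(th),0,-np.sin(th)]);z=np.array([0,-1. if not flip else 1.,0]);T=np.c_[np.cross(y,z),y,z]
    g2l=T.T@np.array([31-xg,4,15.5-zg])/1000
    return rp(*lab)-R@g2l+R[:,1]*.008
E
python3 - <<'E'
from poses import *
import kin
np.set_printoptions(precision=2,suppress=True)
def wv(q):
    P=links(q);v=[]
    for a,b,r,s in zip(P[:-1],P[1:],(.08,.06,.05),(0,0,0)):
        n=15
        for x in a+(b-a)*np.linspace(0,1 if b is not P[-1] else .8,n)[:,None]: v.append(max(0,min(x[0]-(.30-r),(.38+r)-x[0],.31+r-x[1])))
    return np.array(v)
kin.wallviol=wv
def show(n,p,R,q0=np.array([-1.57,.7,1.2,1.6,.1,1.5,1.2])):
    o=ik(p,R,8,q0);e=o[0];P=links(e[3])
    print(n,np.round(p,3),np.round(e[:3],1),e[3],"elb",P[1],"wr",P[2])
print("squeeze");show("",rp(-65,57,-6),RS)
for th in (35,45,55):
    R=pickR(np.radians(th));show("pick%d"%th,rkp(-33,0,31)+R[:,1]*.008,R)
    for phi in (-45,-20,0,20,45):
        R=presentR(np.radians(phi));show("  pres phi%d ty.x %.2f"%(phi,R[0,1]),presentTCP(np.radians(th),R),R)
E
```

```text
squeeze
 [0.49 0.12 0.26] [0.5 0.  6.7] [-1.57  0.89  1.39  1.83 -0.1   1.22  1.49] elb [0.03 0.41 0.62] wr [0.46 0.36 0.5 ]
pick35 [0.57 0.13 0.03] [0. 0. 0.] [-1.11  1.13  0.74  1.56  0.1   1.22  2.49] elb [0.24 0.42 0.51] wr [0.59 0.4  0.22]
  pres phi-45 ty.x -0.65 [0.47 0.24 0.18] [10.4  1.  30.8] [-1.01  1.06  0.78  1.29 -0.22  1.98  1.17] elb [0.27 0.38 0.55] wr [0.68 0.42 0.35]
  pres phi-20 ty.x -0.27 [0.45 0.25 0.2 ] [0. 0. 0.] [-1.34  0.96  0.99  1.49 -0.16  1.67  1.21] elb [0.13 0.42 0.59] wr [0.54 0.49 0.42]
  pres phi0 ty.x 0.07 [0.43 0.26 0.2 ] [0.8 0.  5.3] [-1.61  0.84  1.07  1.73 -0.03  1.35  1.11] elb [0.01 0.4  0.64] wr [0.41 0.5  0.44]
  pres phi20 ty.x 0.41 [0.41 0.26 0.21] [ 6.3  0.1 42.1] [-1.92  0.8   1.18  1.97  0.11  1.03  0.96] elb [-0.1   0.37  0.65] wr [0.28 0.48 0.43]
  pres phi45 ty.x 0.75 [0.39 0.25 0.2 ] [13.7  0.2 73.1] [-2.32  0.99  1.39  2.32  0.16  0.57  0.81] elb [-0.28  0.35  0.58] wr [0.12 0.4  0.37]
pick45 [0.57 0.13 0.03] [0.  0.  0.1] [-1.09  1.04  0.75  1.64  0.01  1.1   2.57] elb [0.24 0.4  0.55] wr [0.58 0.37 0.27]
  pres phi-45 ty.x -0.
[... 817 characters left out ...]
 phi-45 ty.x -0.65 [0.47 0.22 0.17] [ 8.9  0.9 28.6] [-1.02  1.1   0.84  1.3  -0.25  1.96  1.23] elb [0.28 0.39 0.53] wr [0.68 0.41 0.33]
  pres phi-20 ty.x -0.27 [0.47 0.24 0.18] [0. 0. 0.] [-1.3   0.98  0.98  1.49 -0.16  1.65  1.23] elb [0.14 0.42 0.58] wr [0.56 0.48 0.41]
  pres phi0 ty.x 0.07 [0.45 0.25 0.2 ] [0. 0. 0.] [-1.57  0.86  1.05  1.71 -0.03  1.33  1.13] elb [0.03 0.4  0.63] wr [0.43 0.49 0.43]
  pres phi20 ty.x 0.41 [0.43 0.26 0.2 ] [ 4.7  0.1 31.9] [-1.86  0.81  1.17  1.95  0.11  1.01  0.98] elb [-0.08  0.38  0.65] wr [0.3  0.47 0.43]
  pres phi45 ty.x 0.75 [0.41 0.26 0.21] [14.1  0.3 57.3] [-2.23  1.01  1.38  2.25  0.13  0.57  0.88] elb [-0.25  0.37  0.57] wr [0.15 0.42 0.38]
```

```bash
cat >> kin.py <<'E'
def wallviol(q):
    P=links(q);v=[]
    for a,b,r,e in zip(P[:-1],P[1:],(.08,.065,.05),(1,1,.8)):
        for x in a+(b-a)*np.linspace(0,e,15)[:,None]: v.append(max(0,min(x[0]-(.30-r),(.38+r)-x[0],.31+r-x[1])))
    return np.array(v)
def rows(o,q1,n,show=None):
    """joint interpolation -> n cumulative rows relative to measured pose"""
    q0=o["joint_pos"];p0,T0,_=fk2(q0,V)
    print("model err mm",np.round(1000*np.linalg.norm(p0-o["eef_pos"]),1),"maxdq",np.round(np.abs(q1-q0).max(),2))
    for i in range(1,n+1):
        q=q0+(q1-q0)*i/n;p,T,_=fk2(q,V)
        print(np.round(T0.T@(p-p0)/.15,2),np.round(Ro.from_matrix(T0.T@T).as_rotvec()/(2*np.pi),3),"tcp",np.round(p,2),"wall",np.round(1000*wallviol(q).max()))
E
python3 - <<'E'
from poses import *
from plant import ctrl
np.set_printoptions(precision=3,suppress=True)
o=ctrl.get_obs();q0=np.array([-1.57,.7,1.2,1.6,.1,1.5,1.2])
e=ik(rp(-65,57,120),RS,4,q0)[0];print(e)
rows(o,e[3],8)
E
```

```text
(np.float64(8.35804199475317e-05), np.float64(1.2738824815555778e-05), np.int64(0), array([-1.572,  0.684,  1.184,  1.602,  0.118,  1.513,  1.252]), np.float64(7.444260000118378e-07))
model err mm 0.0 maxdq 0.8
[ 0.08  0.31 -0.22] [-0.01  -0.002  0.005] tcp [0.37 0.62 0.43] wall 0
[ 0.12  0.61 -0.48] [-0.019 -0.004  0.012] tcp [0.41 0.57 0.41] wall 0
[ 0.13  0.9  -0.76] [-0.026 -0.005  0.02 ] tcp [0.43 0.52 0.4 ] wall 0
[ 0.1   1.18 -1.07] [-0.032 -0.005  0.029] tcp [0.46 0.46 0.39] wall 0
[ 0.03  1.44 -1.4 ] [-0.037 -0.004  0.039] tcp [0.47 0.4  0.38] wall 0
[-0.09  1.68 -1.74] [-0.04  -0.003  0.049] tcp [0.48 0.34 0.37] wall 0
[-0.25  1.9  -2.07] [-0.042 -0.     0.06 ] tcp [0.49 0.27 0.36] wall 0
[-0.47  2.09 -2.39] [-0.042  0.003  0.071] tcp [0.48 0.21 0.35] wall 0
```

Request:
servo_tool(
  commands=[
    {"dx":0.04,"dy":0.15,"dz":-0.11,"ax":-0.005,"ay":-0.001,"az":0.003,"grip":1},
    {"dx":0.08,"dy":0.31,"dz":-0.22,"ax":-0.01,"ay":-0.002,"az":0.005,"grip":1},
    {"dx":0.1,"dy":0.46,"dz":-0.35,"ax":-0.015,"ay":-0.003,"az":0.008,"grip":1},
    {"dx":0.12,"dy":0.61,"dz":-0.48,"ax":-0.019,"ay":-0.004,"az":0.012,"grip":1},
    {"dx":0.13,"dy":0.75,"dz":-0.62,"ax":-0.023,"ay":-0.004,"az":0.016,"grip":1},
    {"dx":0.13,"dy":0.9,"dz":-0.76,"ax":-0.026,"ay":-0.005,"az":0.02,"grip":1},
    {"dx":0.13,"dy":0.9,"dz":-0.76,"ax":-0.026,"ay":-0.005,"az":0.02,"grip":1},
    {"dx":0.13,"dy":0.9,"dz":-0.76,"ax":-0.026,"ay":-0.005,"az":0.02,"grip":1},
  ],
)

```text
t: 3.75
eef_pos: [0.4331, 0.518, 0.3989]
ee_rot: [-2.286, -0.22, 0.347]
ft_force: [0.6, 0.8, -1.3]
finger_gap: 1.003
```

```bash
python3 - <<'E'
from poses import *
from plant import ctrl
np.set_printoptions(precision=3,suppress=True)
o=ctrl.get_obs();print(o["t"],o["joint_pos"],o["eef_pos"],np.abs(o["qd"]).max(),o["ft_force"])
e=ik(rp(-65,57,120),RS,4,o["joint_pos"])[0];print(e[:4])
rows(o,e[3],8)
E
```

```text
3.75 [-1.498  0.684  0.542  1.089  0.343  1.76   0.84 ] [0.433 0.518 0.399] 0.01242665478045511 [ 0.577  0.823 -1.258]
(np.float64(0.007311085941071232), np.float64(0.0005348873422696203), np.float64(0.11311272697578367), array([-1.515,  0.608,  1.039,  1.599,  0.203,  1.535,  1.153]))
model err mm 0.1 maxdq 0.51
[ 0.01  0.2  -0.16] [-0.004 -0.001  0.005] tcp [0.45 0.48 0.39] wall 0
[-0.01  0.4  -0.32] [-0.008 -0.001  0.011] tcp [0.46 0.45 0.39] wall 0
[-0.03  0.6  -0.5 ] [-0.011 -0.001  0.017] tcp [0.47 0.41 0.38] wall 0
[-0.08  0.8  -0.68] [-0.013 -0.     0.024] tcp [0.48 0.37 0.37] wall 0
[-0.15  0.98 -0.86] [-0.015  0.     0.03 ] tcp [0.48 0.33 0.37] wall 0
[-0.24  1.17 -1.04] [-0.016  0.002  0.038] tcp [0.49 0.29 0.36] wall 0
[-0.35  1.34 -1.22] [-0.016  0.003  0.045] tcp [0.48 0.25 0.36] wall 0
[-0.48  1.51 -1.39] [-0.015  0.005  0.052] tcp [0.48 0.21 0.35] wall 0.0
```

Request:
servo_tool(
  commands=[
    {"dx":0.0,"dy":0.2,"dz":-0.16,"ax":-0.004,"ay":0,"az":0.006,"grip":1},
    {"dx":-0.01,"dy":0.4,"dz":-0.32,"ax":-0.008,"ay":0,"az":0.013,"grip":1},
    {"dx":-0.03,"dy":0.6,"dz":-0.5,"ax":-0.011,"ay":0,"az":0.022,"grip":1},
    {"dx":-0.08,"dy":0.8,"dz":-0.68,"ax":-0.014,"ay":0.001,"az":0.032,"grip":1},
    {"dx":-0.15,"dy":0.98,"dz":-0.86,"ax":-0.015,"ay":0.003,"az":0.042,"grip":1},
    {"dx":-0.15,"dy":0.98,"dz":-0.86,"ax":-0.015,"ay":0.005,"az":0.052,"grip":1},
    {"dx":-0.15,"dy":0.98,"dz":-0.86,"ax":-0.015,"ay":0.005,"az":0.052,"grip":1},
    {"dx":-0.15,"dy":0.98,"dz":-0.86,"ax":-0.015,"ay":0.005,"az":0.052,"grip":1},
  ],
)

```text
t: 4.75
eef_pos: [0.4834, 0.3318, 0.3679]
ee_rot: [-2.353, -0.002, 0.104]
ft_force: [-0.2, -0.0, 0.5]
finger_gap: 1.002
```

```bash
cat > wr.py <<'E'
from poses import *
import cv2
F,CX,CY=325.192,273.0,214.339
MT=np.array([[-1.51591318e-03,9.47651568e-01,3.19302691e-01,-8.28890784e-02],[2.69097239e-04,-3.19302660e-01,9.47652752e-01,-1.30287739e-01],[9.99998815e-01,1.52248277e-03,2.29024689e-04,5.73994908e-04],[0,0,0,1]])
def camT(o):
    T=np.eye(4);T[:3,:3]=Ro.from_euler('xyz',o["ee_rot"]).as_matrix();T[:3,3]=o["eef_pos"];return T@MT
def wproj(o,X):
    T=camT(o);c=(np.atleast_2d(X)-T[:3,3])@T[:3,:3]
    rho=np.hypot(c[:,0],c[:,1]);th=np.arctan2(rho,c[:,2]);return np.c_[CX+F*th*c[:,0]/rho,CY+F*th*c[:,1]/rho]
def wdraw(im,o,ps,pr):
    import ov
    old=ov.proj;ov.proj=lambda n,X:wproj(o,X);ov.draw(im,"w",ps,pr,k=im.shape[1]/560.);ov.proj=old
E
python3 - <<'E'
from wr import *
from plant import ctrl
import pickle
np.set_printoptions(precision=3,suppress=True)
o=ctrl.get_obs();im=ctrl.get_image("wrist")["color"][:,:,::-1].copy();cv2.imwrite("pics/w1.png",im);pickle.dump(o,open("w1.pkl","wb"))
print(o["t"],o["joint_pos"],o["eef_pos"],np.abs(o["qd"]).max(),o["ft_force"],links(o["joint_pos"])[1:3])
b=cv2.resize(im,(800,600),interpolation=2);wdraw(b,o,PS,PR);cv2.imwrite("pics/w1o.png",b)
E
```

```text
4.75 [-1.296  0.632  0.589  1.29   0.288  1.786  0.949] [0.483 0.332 0.368] 0.00753391629114452 [-0.211 -0.009  0.486] [array([0.113, 0.295, 0.715]), array([0.458, 0.57 , 0.609])]
```

View pics/w1o.png

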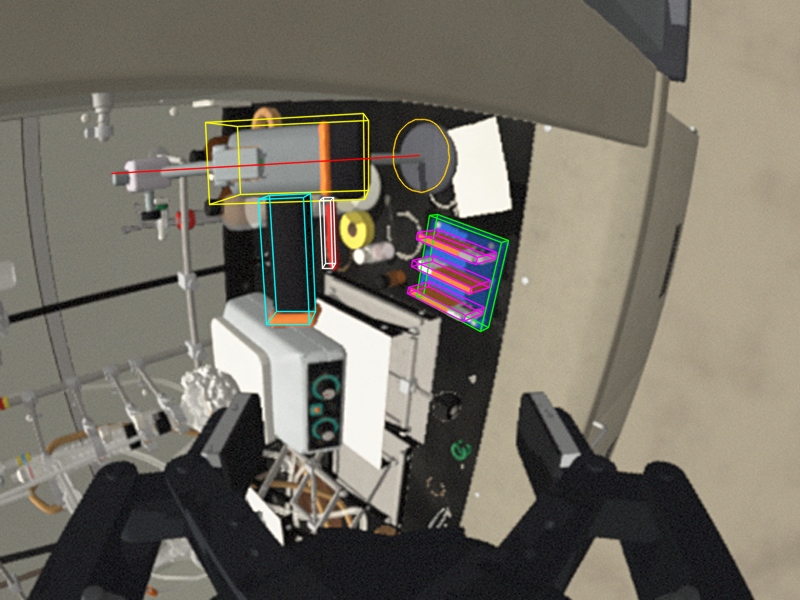

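The wrist view matches the model well: trigger near (328,232), grip near (290,250) and rack near (465,270) all sit on their wireframes. I'll move on to the near standoff.

```bash
python3 - <<'E'
from poses import *
from plant import ctrl
np.set_printoptions(precision=3,suppress=True)
o=ctrl.get_obs()
e=ik(rp(-65,57,70),RS,4,o["joint_pos"])[0];print(e[:4],links(e[3])[1:3])
rows(o,e[3],4)
e=ik(rp(-65,57,-5),RS,4,e[3])[0];print(e[:4])
goal(rp(-65,57,70),RS,o)
E
```

```text
(np.float64(0.008018324021163287), np.float64(0.0006339748962780268), np.float64(0.1349060529149959), array([-1.555,  0.687,  1.181,  1.7  ,  0.121,  1.403,  1.249])) [array([0.035, 0.338, 0.697]), array([0.458, 0.412, 0.555])]
model err mm 0.1 maxdq 0.59
[ 0.01  0.27 -0.07] [-0.002 -0.002  0.001] tcp [0.49 0.3  0.35] wall 0
[-0.01  0.53 -0.18] [-0.003 -0.003  0.002] tcp [0.49 0.26 0.33] wall 0
[-0.05  0.77 -0.33] [-0.002 -0.002  0.002] tcp [0.49 0.22 0.32] wall 0
[-0.12  0.99 -0.49] [-0.001  0.     0.001] tcp [0.48 0.17 0.31] wall 0.0
(np.float64(1.1482217857497834), np.float64(0.06887926761716683), np.float64(10.369252660494432), array([-1.57 ,  0.889,  1.392,  1.83 , -0.096,  1.224,  1.489]))
d [-0.117  0.99  -0.494] a [-0.001  0.     0.001] dist mm 166.9 deg 0.3
```

```bash
cat >> kin.py <<'E'
def track(q,p1,T1,n=60):
    q=np.array(q,float);p0,T0,_=fk2(q,V);rv=Ro.from_matrix(T0.T@T1).as_rotvec()
    for i in range(1,n+1):
        p=p0+(p1-p0)*i/n;T=T0@Ro.from_rotvec(rv*i/n).as_matrix()
        for _ in range(2):
            g=lambda q:np.r_[fk2(q,V)[0],Ro.from_matrix(fk2(q,V)[1]@T.T).as_rotvec()]
            c=g(q);J=np.array([(g(q+1e-5*e)-c)/1e-5 for e in np.eye(7)]).T
            q=q+np.linalg.pinv(J)@(np.r_[p,0,0,0]-c);q=np.clip(q,LO,HI)
    return q
E
python3 - <<'E'
from poses import *
from plant import ctrl
np.set_printoptions(precision=3,suppress=True)
o=ctrl.get_obs();q=o["joint_pos"]
print(track([-1.498,.684,.542,1.089,.343,1.76,.84],*fk2(q,V)[:2]),q)
for z in (70,-5):
    q=track(q,rp(-65,57,z),RS);print(z,q,wallviol(q).max(),*links(q)[1:3], fk2(q,V)[0]-rp(-65,57,z))
E
```

```text
[-1.293  0.63   0.582  1.29   0.291  1.787  0.946] [-1.297  0.632  0.589  1.29   0.288  1.786  0.949]
70 [-1.256  0.47   0.625  1.682  0.392  1.509  0.933] 0.045435364105271936 [0.103 0.221 0.76 ] [0.458 0.412 0.555] [ 0. -0.  0.]
-5 [-1.205  0.482  0.632  1.812  0.415  1.349  0.917] 0.07516161041659636 [0.116 0.22  0.757] [0.464 0.359 0.502] [0. 0. 0.]
```

```bash
cat > search.py <<'E'
from poses import *
from plant import ctrl
import multiprocessing as mp
np.set_printoptions(precision=3,suppress=True)
q0=ctrl.get_obs()["joint_pos"] if __name__=="__main__" else None
def run(a):
    seed,q0=a;rng=np.random.default_rng(seed);q=q0;W=[];lim=9;mid=0
    for k in range(rng.integers(1,3)):
        p=rng.uniform([.3,.42,.25],[.6,.65,.6]);rv=rng.normal(size=3);rv*=rng.uniform(0,1.3)/np.linalg.norm(rv)
        T=RS@Ro.from_rotvec(rv).as_matrix();W.append((p,rv))
        q=track(q,p,T,16);lim=min(lim,(q-LO).min(),(HI-q).min());mid=max(mid,wallviol(q).max())
        if np.linalg.norm(fk2(q,V)[0]-p)>.02: return (9,)
    q=track(q,rp(-65,57,70),RS,16);mid=max(mid,wallviol(q).max());q=track(q,rp(-65,57,-5),RS,8)
    lim=min(lim,(q-LO).min(),(HI-q).min())
    return (max(mid,wallviol(q).max())+max(0,.06-lim)+.004*len(W),wallviol(q).max(),lim,q,W)
if __name__=="__main__":
    print(mp.cpu_count())
    with mp.Pool() as P: r=P.map(run,[(i,q0) for i in range(1500)],chunksize=10)
    r.sort(key=lambda t:t[0])
    for t in r[:5]: print(t)
E
OMP_NUM_THREADS=1 timeout 500 python3 search.py
```

```text
4
(np.float64(0.06722709399489735), np.float64(0.05922709399489734), np.float64(0.1574024126003799), array([-1.329,  0.536,  0.824,  1.819,  0.334,  1.305,  1.011]), [(array([0.565, 0.596, 0.261]), array([ 0.37 ,  1.179, -0.014])), (array([0.46 , 0.601, 0.365]), array([-0.3  ,  0.63 , -1.039]))])
(np.float64(0.06763031996252583), np.float64(0.059630319962525824), np.float64(0.45275523179102106), array([-1.326,  0.535,  0.819,  1.819,  0.336,  1.306,  1.008]), [(array([0.56 , 0.642, 0.337]), array([ 0.98 ,  0.104, -0.051])), (array([0.368, 0.497, 0.494]), array([ 0.017,  0.072, -1.135]))])
(np.float64(0.06874224859338302), np.float64(0.06474224859338301), np.float64(0.07392539558258426), array([-1.29 ,  0.516,  0.761,  1.817,  0.363,  1.319,  0.978]), [(array([0.597, 0.467, 0.435]), array([-0.97 , -0.373, -0.356]))])
(np.float64(0.07232621544229023), np.float64(0.06432621544229022), np.float64(0.2773582109418933), array([-1.293,  0.518,  0.766,  1.817,  0.36 ,  1.318,  0.98 ]), [(array([0.552, 0.593, 0.366]), array([ 0.56 ,  0.291, -0.175])), (array([0.463, 0.65 , 0.594]), array([ 0.313,  0.243, -0.906]))])
(np.float64(0.07268423332567436), np.float64(0.06868423332567436), np.float64(0.2900103956164035), array([-1.259,  0.503,  0.714,  1.815,  0.383,  1.33 ,  0.955]), [(array([0.375, 0.423, 0.552]), array([ 0.697,  0.957, -0.361]))])
```

```bash
python3 - <<'E'
from wr import *
import pickle
np.set_printoptions(precision=0,suppress=True)
o=pickle.load(open("w1.pkl","rb"))
print("cam",np.round(camT(o)[:3,3],3))
for x in (.38,.30):
  for z in (0,.1,.2,.3,.4,.5,.6,.7,.8): print(x,z,wproj(o,[[x,.31,z]])[0]*800/560,proj("top",[[x,.31,z],[x,.0,z]]).ravel(), proj("scene",[[x,.31,z],[x,.1,z]]).ravel())
E
python3 - <<'E'
import cv2,numpy as np
t=cv2.imread("pics/top0.png");s=cv2.imread("pics/scene0.png")
cv2.imwrite("pics/ts.png",np.hstack([cv2.resize(t,(400,300)),cv2.resize(s,(400,300))]))
E
```

```text
cam [0. 0. 0.]
0.38 0 [656. 148.] [195. 308. 335. 307.] [382. 265. 314. 211.]
0.38 0.1 [629. 139.] [183. 308. 339. 308.] [392. 245. 317. 187.]
0.38 0.2 [582. 126.] [168. 309. 343. 308.] [404. 221. 321. 160.]
0.38 0.3 [490. 103.] [149. 310. 348. 309.] [419. 190. 326. 126.]
0.38 0.4 [264.  72.] [123. 311. 355. 310.] [439. 152. 332.  84.]
0.38 0.5 [-162.  115.] [ 87. 313. 365. 312.] [465. 101. 340.  30.]
0.38 0.6 [-424.  248.] [ 34. 315. 380. 314.] [500.  30. 350. -41.]
0.38 0.7 [-520.  345.] [-54. 319. 405. 318.] [ 552.  -73.  364. -139.]
0.38 0.8 [-561.  407.] [-224.  327.  456.  326.] [ 635. -238.  384. -284.]
0.3 0 [666.  68.] [194. 345. 336. 345.] [402. 243. 335. 192.]
0.3 0.1 [639.  39.] [182. 350. 340. 350.] [414. 222. 340. 168.]
0.3 0.2 [594.  -5.] [166. 356. 344. 356.] [428. 196. 346. 139.]
0.3 0.3 [503. -77.] [146. 363. 350. 364.] [445. 164. 353. 104.]
0.3 0.4 [ 295. -188.] [119. 373. 357. 374.] [467. 124. 362.  62.]
0.3 0.5 [ -84. -233.] [ 82. 388. 368. 389.] [496.  71. 373.   8.]
0.3 0.6 [-393.  -99.] [ 25. 409. 385. 412.] [535.   0. 388. -63.]
0.3 0.7 [-535.   59.] [-70. 445. 413. 451.] [ 590. -101.  408. -159.]
0.3 0.8 [-595.  177.] [-262.  517.  472.  534.] [ 676. -258.  436. -296.]
```

View pics/ts.png

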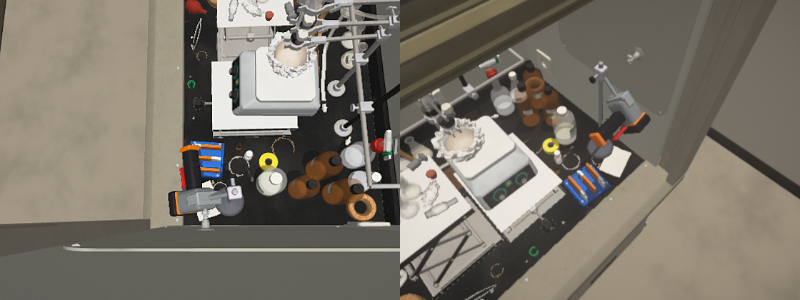

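```bash
cat >> kin.py <<'E'
def step(q,p,T,lam=1e-3,vmax=.12):
    c,R,_=fk2(q,V);e=np.r_[p-c,Ro.from_matrix(T@R.T).as_rotvec()]
    J=np.zeros((6,7));h=1e-6
    for i in range(7):
        d=q.copy();d[i]+=h;c2,R2,_=fk2(d,V);J[:,i]=np.r_[(c2-c)/h,Ro.from_matrix(R2@R.T).as_rotvec()/h]
    free=np.ones(7,bool);dq=np.zeros(7)
    for _ in range(5):
        r=e-J[:,~free]@dq[~free];Jf=J[:,free]
        dq[free]=Jf.T@np.linalg.solve(Jf@Jf.T+lam**2*np.eye(6),r)
        bad=free&((q+dq>HI+1e-6)|(q+dq<LO-1e-6))
        if not bad.any():break
        dq[bad]=np.clip(dq[bad],LO[bad]-q[bad],HI[bad]-q[bad]);free&=~bad
    m=np.abs(dq).max();return q+dq*min(1,vmax/max(m,1e-9))
def track(q,p1,T1,n=60,extra=2):
    q=np.array(q,float);p0,T0,_=fk2(q,V);rv=Ro.from_matrix(T0.T@T1).as_rotvec()
    for i in range(1,n+1+extra):
        s=min(1,i/n);q=step(q,p0+(p1-p0)*s,T0@Ro.from_rotvec(rv*s).as_matrix())
    return q
E
cat > search.py <<'E'
from poses import *
from plant import ctrl
import multiprocessing as mp,sys
np.set_printoptions(precision=3,suppress=True)
def path(q,W):
    mid=0;lim=9
    for p,rv in W:
        q=track(q,p,RS@Ro.from_rotvec(rv).as_matrix(),14);mid=max(mid,wallviol(q).max())
    return q,mid
def run(a):
    seed,q0=a;rng=np.random.default_rng(seed);W=[]
    for k in range(rng.integers(1,4)):
        p=rng.uniform([.3,.42,.25],[.65,.7,.65]);rv=rng.normal(size=3);rv*=rng.uniform(0,2)/np.linalg.norm(rv);W.append((p,rv))
    q,mid=path(q0,W);q=track(q,rp(-65,57,70),RS,14)
    mid=max(mid,wallviol(q).max())
    qf=track(q,rp(-65,57,-5),RS,8);
    err=np.linalg.norm(fk2(qf,V)[0]-rp(-65,57,-5))
    return (max(mid,wallviol(qf).max())+.004*len(W)+10*err,wallviol(qf).max(),qf,W)
if __name__=="__main__":
    q=np.array([-1.498,.684,.542,1.089,.343,1.76,.84]);print(track(q,[.483,.332,.368],Ro.from_euler('xyz',[-2.353,-.002,.104]).as_matrix(),16))
    q0=ctrl.get_obs()["joint_pos"]
    with mp.Pool() as P: r=P.map(run,[(i,q0) for i in range(3000)],chunksize=10)
    r.sort(key=lambda t:t[0])
    for t in r[:5]: print(t)
E
OMP_NUM_THREADS=1 timeout 560 python3 search.py
```

```text
[-1.294  0.63   0.582  1.29   0.292  1.788  0.946]
(np.float64(0.01544586287405415), np.float64(0.01144586287313637), array([-1.571,  0.9  ,  1.406,  1.832, -0.11 ,  1.223,  1.505]), [(array([0.406, 0.461, 0.436]), array([-0.679, -1.284,  0.073]))])
(np.float64(0.015445865508645533), np.float64(0.011445865507728026), array([-1.571,  0.9  ,  1.406,  1.832, -0.11 ,  1.223,  1.505]), [(array([0.529, 0.427, 0.429]), array([-1.348, -0.451,  0.199]))])
(np.float64(0.01544586881886138), np.float64(0.011445868817945792), array([-1.571,  0.9  ,  1.406,  1.832, -0.11 ,  1.223,  1.505]), [(array([0.584, 0.454, 0.632]), array([-0.565, -0.205, -0.059]))])
(np.float64(0.015445879977978258), np.float64(0.011445879977061646), array([-1.571,  0.9  ,  1.406,  1.832, -0.11 ,  1.223,  1.505]), [(array([0.453, 0.638, 0.647]), array([-1.044, -0.902, -0.141]))])
(np.float64(0.015445882314872648), np.float64(0.011445882313954159), array([-1.571,  0.9  ,  1.406,  1.832, -0.11 ,  1.223,  1.505]), [(array([0.507, 0.456, 0.424]), array([-0.401, -0.034,  0.001]))])
```

```bash
python3 - <<'E'
from poses import *
from plant import ctrl
np.set_printoptions(precision=3,suppress=True)
o=ctrl.get_obs();q=o["joint_pos"]
for a in (.2,.3,.4):
    T=RS@Ro.from_rotvec([-a,0,0]).as_matrix();p=np.array([.507,.456,.424])
    w=track(q,p,T,16);s=track(w,rp(-65,57,70),RS,14);f=track(s,rp(-65,57,-5),RS,8)
    print(a,w,links(w)[1:3],wallviol(w).max(),s,wallviol(s).max(),f[2],wallviol(f).max());goal(p,T,o)
E
```

```text
0.2 [-1.405  1.195  1.016  1.017 -0.087  1.85   1.668] [array([0.111, 0.484, 0.48 ]), array([0.491, 0.715, 0.394])] 0 [-1.608  0.83   1.379  1.702 -0.037  1.387  1.428] 0 1.348099036284248 0.012148557206538901
d [ 0.244 -0.834  0.31 ] a [-0.032  0.     0.001] dist mm 138.4 deg 11.7
0.3 [-1.527  1.262  1.046  1.091 -0.123  1.85   1.557] [array([0.051, 0.506, 0.446]), array([0.42 , 0.745, 0.334])] 0 [-1.612  0.853  1.407  1.703 -0.062  1.387  1.457] 0 1.3747642094394912 0.012150645902670287
d [ 0.244 -0.834  0.31 ] a [-0.048  0.     0.001] dist mm 138.4 deg 17.4
0.4 [-1.532  1.289  1.068  1.105 -0.13   1.85   1.576] [array([0.049, 0.511, 0.433]), array([0.422, 0.741, 0.318])] 0 [-1.616  0.875  1.432  1.703 -0.085  1.388  1.483] 0 1.398137919397127 0.011620033467822699
d [ 0.244 -0.834  0.31 ] a [-0.064  0.     0.001] dist mm 138.4 deg 23.1
```

Request:
servo_tool(
  commands=[
    {"dx":0.03,"dy":-0.1,"dz":0.04,"ax":-0.004,"ay":0,"az":0,"grip":1},
    {"dx":0.06,"dy":-0.2,"dz":0.08,"ax":-0.008,"ay":0,"az":0,"grip":1},
    {"dx":0.09,"dy":-0.3,"dz":0.12,"ax":-0.012,"ay":0,"az":0,"grip":1},
    {"dx":0.12,"dy":-0.4,"dz":0.16,"ax":-0.016,"ay":0,"az":0,"grip":1},
    {"dx":0.15,"dy":-0.5,"dz":0.2,"ax":-0.02,"ay":0,"az":0,"grip":1},
    {"dx":0.18,"dy":-0.6,"dz":0.23,"ax":-0.024,"ay":0,"az":0,"grip":1},
    {"dx":0.21,"dy":-0.72,"dz":0.27,"ax":-0.028,"ay":0,"az":0,"grip":1},
    {"dx":0.24,"dy":-0.83,"dz":0.31,"ax":-0.032,"ay":0,"az":0,"grip":1},
  ],
)

```text
t: 5.8
eef_pos: [0.4335, 0.5623, 0.41]
ee_rot: [-2.388, -0.078, 0.495]
ft_force: [6.4, 0.3, 1.3]
finger_gap: 0.998
```

```bash
cat > st.py <<'E'
from poses import *
from plant import ctrl
np.set_printoptions(precision=3,suppress=True)
o=ctrl.get_obs();q=o["joint_pos"]
def seq(q,*targets,n=14):
    for p,T in targets:
        q=track(q,p,T,n);L=links(q);print(" ->",q,"wall",round(wallviol(q).max(),3),"elb",L[1],"wr",L[2],"err",np.round(1000*np.linalg.norm(fk2(q,V)[0]-p),1))
    return q
if 1: print("t",o["t"],"q",q,"qd",np.abs(o["qd"]).max(),"p",o["eef_pos"],"rpy",o["ee_rot"],"F",o["ft_force"],"gap",round(o["finger_gap"],3),"wall",wallviol(q).max())
E
python3 - <<'E'
from st import *
seq(q,(rp(-65,57,70),RS),(rp(-65,57,-5),RS))
T=RS@Ro.from_rotvec([-.2,0,0]).as_matrix();goal([.507,.456,.424],T,o);goal(rp(-65,57,130),RS,o)
E
```

```text
t 5.8 q [-1.677  1.061  1.384  0.896 -0.221  1.849  1.451] qd 2.8462785131413013 p [0.434 0.562 0.41 ] rpy [-2.388 -0.078  0.495] F [6.351 0.297 1.333] gap 0.998 wall 0
 -> [-1.616  0.881  1.439  1.703 -0.092  1.388  1.49 ] wall 0 elb [0.01  0.412 0.623] wr [0.458 0.412 0.555] err 0.0
 -> [-1.571  0.899  1.405  1.832 -0.109  1.223  1.504] wall 0.011 elb [0.029 0.417 0.616] wr [0.464 0.359 0.502] err 0.0
d [ 0.101  0.566 -0.648] a [-0.029  0.029  0.057] dist mm 130.0 deg 25.3
d [-0.862  1.781 -1.28 ] a [0.003 0.035 0.054] dist mm 353.5 deg 23.1
```

Request:
servo_tool(
  commands=[
    {"dx":0,"dy":0.05,"dz":-0.05,"ax":0,"ay":0.002,"az":0.003,"grip":1},
    {"dx":-0.04,"dy":0.15,"dz":-0.11,"ax":0,"ay":0.005,"az":0.008,"grip":1},
    {"dx":-0.1,"dy":0.27,"dz":-0.19,"ax":0,"ay":0.01,"az":0.015,"grip":1},
    {"dx":-0.17,"dy":0.4,"dz":-0.28,"ax":0,"ay":0.015,"az":0.023,"grip":1},
    {"dx":-0.24,"dy":0.53,"dz":-0.38,"ax":0,"ay":0.02,"az":0.031,"grip":1},
    {"dx":-0.31,"dy":0.66,"dz":-0.47,"ax":0,"ay":0.025,"az":0.039,"grip":1},
    {"dx":-0.38,"dy":0.78,"dz":-0.56,"ax":0,"ay":0.03,"az":0.046,"grip":1},
    {"dx":-0.43,"dy":0.89,"dz":-0.64,"ax":0.002,"ay":0.035,"az":0.054,"grip":1},
  ],
)

```text
t: 6.8
eef_pos: [0.4549, 0.3897, 0.3828]
ee_rot: [-2.361, 0.001, 0.099]
ft_force: [1.0, 0.6, -0.0]
finger_gap: 1.005
```

```bash
python3 - <<'E'
from st import *
seq(q,(rp(-65,57,70),RS),(rp(-65,57,-5),RS))
goal(rp(-65,57,100),RS,o)
E
```

```text
t 6.8 q [-1.577  0.927  1.269  1.184 -0.117  1.851  1.292] qd 0.6142848515810593 p [0.455 0.39  0.383] rpy [-2.361  0.001  0.099] F [ 0.975  0.644 -0.027] gap 1.005 wall 0
 -> [-1.601  0.801  1.343  1.702 -0.005  1.388  1.392] wall 0 elb [0.017 0.384 0.655] wr [0.458 0.412 0.555] err 0.0
 -> [-1.553  0.818  1.315  1.831 -0.015  1.221  1.401] wall 0.012 elb [0.036 0.389 0.649] wr [0.464 0.359 0.502] err 0.0
d [ 0.038  1.151 -0.702] a [ 0.001  0.    -0.   ] dist mm 202.3 deg 0.3
```

```bash
cat >> poses.py <<'E'
RQ=RS@Ro.from_rotvec([-.17,0,0]).as_matrix()
def sq(back,y=59,x=-65,z=3): return rp(x,y,z)+RQ[:,1]*(.008-back)
E
python3 - <<'E'
from st import *
seq(q,(sq(.1),RQ),(sq(.06),RQ),(sq(0),RQ))
goal(sq(.08),RQ,o)
E
```

```text
t 6.8 q [-1.577  0.927  1.269  1.184 -0.117  1.851  1.292] qd 0.6142848515810593 p [0.455 0.39  0.383] rpy [-2.361  0.001  0.099] F [ 0.975  0.644 -0.027] gap 1.005 wall 0
 -> [-1.614  0.917  1.325  1.636  0.048  1.469  1.354] wall 0 elb [0.011 0.424 0.609] wr [0.452 0.475 0.518] err 0.0
 -> [-1.6    0.919  1.319  1.713  0.049  1.381  1.353] wall 0 elb [0.017 0.425 0.608] wr [0.455 0.443 0.495] err 0.0
 -> [-1.565  0.928  1.305  1.817  0.049  1.248  1.353] wall 0 elb [0.032 0.427 0.604] wr [0.46  0.394 0.46 ] err 0.0
d [ 0.039  1.324 -0.633] a [-0.026  0.    -0.   ] dist mm 220.2 deg 9.5
```

Request:
servo_tool(
  commands=[
    {"dx":0,"dy":0.13,"dz":-0.06,"ax":-0.004,"ay":0,"az":0,"grip":1},
    {"dx":0,"dy":0.28,"dz":-0.13,"ax":-0.008,"ay":0,"az":0,"grip":1},
    {"dx":0.01,"dy":0.43,"dz":-0.2,"ax":-0.012,"ay":0,"az":0,"grip":1},
    {"dx":0.01,"dy":0.58,"dz":-0.28,"ax":-0.016,"ay":0,"az":0,"grip":1},
    {"dx":0.02,"dy":0.73,"dz":-0.35,"ax":-0.02,"ay":0,"az":0,"grip":1},
    {"dx":0.03,"dy":0.88,"dz":-0.43,"ax":-0.024,"ay":0,"az":0,"grip":1},
    {"dx":0.03,"dy":1.0,"dz":-0.48,"ax":-0.026,"ay":0,"az":0,"grip":1},
    {"dx":0.03,"dy":1.0,"dz":-0.48,"ax":-0.026,"ay":0,"az":0,"grip":1},
  ],
)

```text
t: 7.8
eef_pos: [0.4742, 0.2337, 0.3279]
ee_rot: [-2.524, 0.002, 0.1]
ft_force: [-0.1, 0.4, 0.1]
finger_gap: 0.996
```

```bash
python3 - <<'E'
from st import *
from wr import *
import pickle
im=ctrl.get_image("wrist")["color"][:,:,::-1].copy();cv2.imwrite("pics/w2.png",im);pickle.dump(o,open("w2.pkl","wb"))
b=cv2.resize(im,None,fx=2.5,fy=2.5,interpolation=2);wdraw(b,o,PS,PR)
c=wproj(o,rp(-65,45,0))[0]*2.5;u,v=np.int32(np.clip(c-[400,300],0,[600,450]));cv2.imwrite("pics/w2o.png",b[v:v+600,u:u+800]);print(u,v)
goal(sq(.05),RQ,o)
E
```

```text
t 7.8 q [-1.62   0.932  1.313  1.57   0.03   1.538  1.344] qd 0.049422448770797545 p [0.474 0.234 0.328] rpy [-2.524  0.002  0.1  ] F [-0.109  0.36   0.108] gap 0.996 wall 0
277 233
d [ 0.014  0.543 -0.101] a [-0.  0. -0.] dist mm 82.9 deg 0.2
```

View pics/w2o.png

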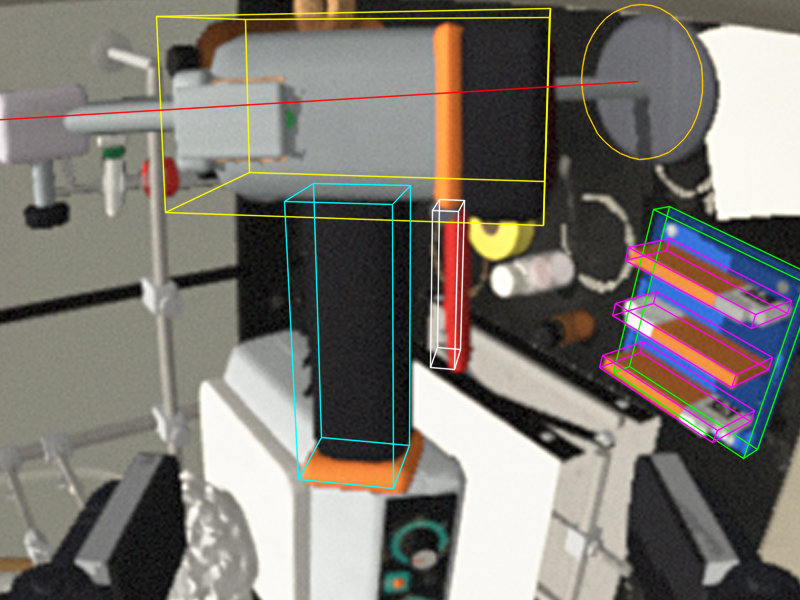

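The real trigger, grip and nose sit about 8 zoomed pixels (2.5 mm) toward the reader's -y compared with the wireframe, and everything else agrees. I'll correct for that and advance.

```bash
python3 - <<'E'
from st import *
goal(sq(0,y=57.5),RQ,o);seq(q,(sq(0,y=57.5),RQ))
E
```

```text
t 7.85 q [-1.62   0.932  1.313  1.568  0.03   1.539  1.344] qd 0.029798526692152116 p [0.475 0.235 0.328] rpy [-2.524  0.001  0.101] F [-0.975  0.107  0.017] gap 1.001 wall 0
d [ 0.01   0.882 -0.094] a [-0.  0.  0.] dist mm 133.0 deg 0.2
 -> [-1.565  0.931  1.304  1.816  0.046  1.248  1.353] wall 0 elb [0.032 0.428 0.603] wr [0.46  0.395 0.459] err 0.0
```

Request:
servo_tool(
  commands=[
    {"dx":0.01,"dy":0.1,"dz":-0.05,"ax":0,"ay":0,"az":0,"grip":1},
    {"dx":0.01,"dy":0.25,"dz":-0.09,"ax":0,"ay":0,"az":0,"grip":1},
    {"dx":0.01,"dy":0.4,"dz":-0.09,"ax":0,"ay":0,"az":0,"grip":1},
    {"dx":0.01,"dy":0.53,"dz":-0.09,"ax":0,"ay":0,"az":0,"grip":1},
    {"dx":0.01,"dy":0.65,"dz":-0.09,"ax":0,"ay":0,"az":0,"grip":1},
    {"dx":0.01,"dy":0.76,"dz":-0.09,"ax":0,"ay":0,"az":0,"grip":1},
    {"dx":0.01,"dy":0.84,"dz":-0.09,"ax":0,"ay":0,"az":0,"grip":1},
    {"dx":0.01,"dy":0.88,"dz":-0.09,"ax":0,"ay":0,"az":0,"grip":1},
  ],
)

```text
t: 8.85
eef_pos: [0.4876, 0.1195, 0.2625]
ee_rot: [-2.524, 0.001, 0.101]
ft_force: [0.1, -1.0, -0.1]
finger_gap: 0.999
```

```bash
python3 - <<'E'
from st import *
goal(sq(0,y=57.5),RQ,o)
im=ctrl.get_image("wrist")["color"];import cv2
cv2.imwrite("pics/w3.png",cv2.resize(im[:,:,::-1],(700,525)))
E
```

```text
t 8.85 q [-1.564  0.928  1.302  1.817  0.047  1.247  1.353] qd 0.1001299623866443 p [0.488 0.119 0.263] rpy [-2.524  0.001  0.101] F [ 0.133 -0.958 -0.134] gap 0.999 wall 0
d [ 0.    -0.002 -0.003] a [-0.  0. -0.] dist mm 0.6 deg 0.2
```

View pics/w3.png

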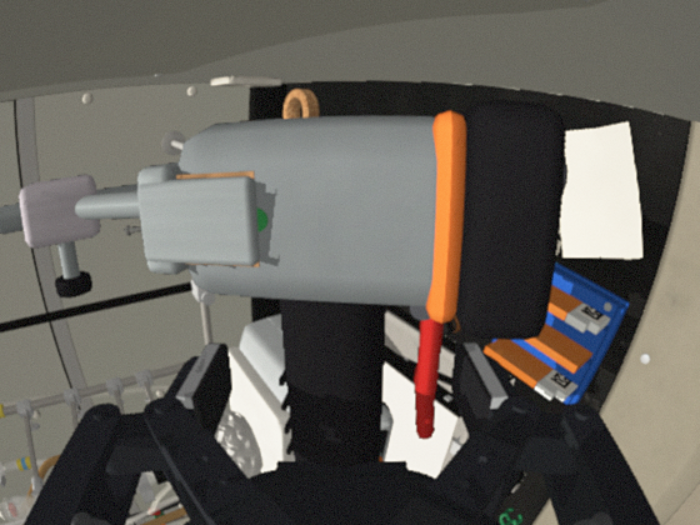

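The fingers straddle the trigger (right pad at about (470,370), trigger at (430,370)) and the grip (left pad at about (225,370)). Squeezing now.

Request:
servo_tool(
  commands=[
    {"dx":0,"dy":0,"dz":0,"ax":0,"ay":0,"az":0,"grip":0.7},
    {"dx":0,"dy":0,"dz":0,"ax":0,"ay":0,"az":0,"grip":0.6},
    {"dx":0,"dy":0,"dz":0,"ax":0,"ay":0,"az":0,"grip":0.5},
    {"dx":0,"dy":0,"dz":0,"ax":0,"ay":0,"az":0,"grip":0.4},
    {"dx":0,"dy":0,"dz":0,"ax":0,"ay":0,"az":0,"grip":0.3},
    {"dx":0,"dy":0,"dz":0,"ax":0,"ay":0,"az":0,"grip":0.3},
    {"dx":0,"dy":0,"dz":0,"ax":0,"ay":0,"az":0,"grip":0.3},
    {"dx":0,"dy":0,"dz":0,"ax":0,"ay":0,"az":0,"grip":0.3},
  ],
  grip_force=25,
)

```text
t: 9.9
eef_pos: [0.4885, 0.1222, 0.2616]
ee_rot: [-2.52, -0.0, 0.104]
ft_force: [-0.1, 8.8, 0.4]
finger_gap: 0.546
```

```bash
python3 - <<'E'
from st import *
print("gap mm",o["finger_gap"]*85)
im=ctrl.get_image("wrist")["color"];import cv2
cv2.imwrite("pics/w4.png",cv2.resize(im[200:380,120:420,::-1],(750,450)))
E
```

```text
t 9.9 q [-1.566  0.928  1.3    1.814  0.044  1.246  1.353] qd 0.0007917186105675722 p [0.488 0.122 0.262] rpy [-2.52  -0.     0.104] F [-0.072  8.809  0.377] gap 0.546 wall 0
gap mm 46.439899736121546
```

View pics/w4.png

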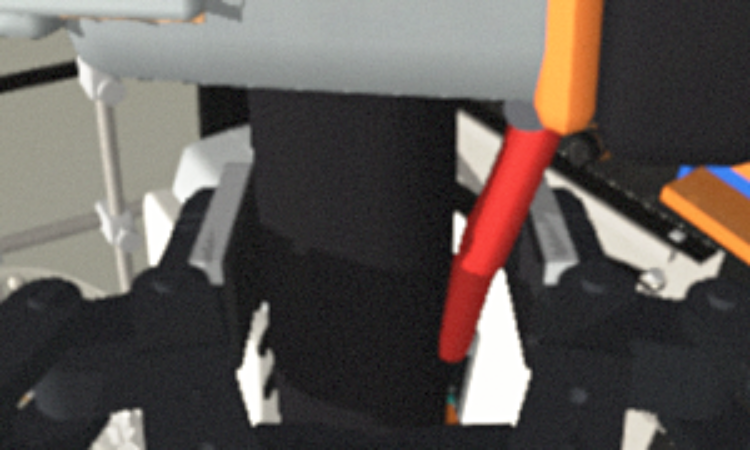

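The trigger is tilted about 18° onto the grip and the gap of 46.4 mm matches it being home. Now opening and backing out.

Request:
servo_tool(
  commands=[
    {"dx":0,"dy":0,"dz":0,"ax":0,"ay":0,"az":0,"grip":1},
    {"dx":0,"dy":0,"dz":0,"ax":0,"ay":0,"az":0,"grip":1},
    {"dx":0,"dy":0,"dz":0,"ax":0,"ay":0,"az":0,"grip":1},
    {"dx":0,"dy":0,"dz":-0.02,"ax":0,"ay":0,"az":0,"grip":1},
    {"dx":0,"dy":0,"dz":-0.02,"ax":0,"ay":0,"az":0,"grip":1},
    {"dx":0,"dy":-0.1,"dz":-0.02,"ax":0,"ay":0,"az":0,"grip":1},
    {"dx":0,"dy":-0.25,"dz":-0.02,"ax":0,"ay":0,"az":0,"grip":1},
    {"dx":0,"dy":-0.4,"dz":-0.02,"ax":0,"ay":0,"az":0,"grip":1},
  ],
)

```text
t: 10.95
eef_pos: [0.4835, 0.1704, 0.2999]
ee_rot: [-2.52, -0.001, 0.105]
ft_force: [0.1, 1.0, -0.6]
finger_gap: 0.998
```

```bash
python3 - <<'E'
from st import *
from wr import *
for th in (35,40,45):
    R=pickR(np.radians(th));print(th)
    G=rkp(-33,0,31)+R[:,1]*.008
    q1=seq(q,(np.array([.50,.33,.30]),RQ),(G-R[:,1]*.12+[0,.02,.02],R),(G,R),(G+[0,.01,.10],R))
    for phi in (-10,-20):
        P=presentR(np.radians(phi));seq(q1,(presentTCP(np.radians(th),P)+readerR(PS)[:,2]*.06,P),(presentTCP(np.radians(th),P),P))
goal([.50,.33,.30],RQ,o)
E
```

```text
t 10.95 q [-1.601  0.914  1.317  1.709  0.049  1.383  1.353] qd 0.39751034394189816 p [0.484 0.17  0.3  ] rpy [-2.52  -0.001  0.105] F [ 0.123  1.021 -0.609] gap 0.998 wall 0
35
 -> [-1.533  1.046  1.229  1.32  -0.052  1.683  1.295] wall 0 elb [0.047 0.46  0.551] wr [0.472 0.606 0.496] err 0.0
 -> [-1.145  1.07   0.698  1.32   0.131  1.531  2.47 ] wall 0 elb [0.22  0.414 0.54 ] wr [0.595 0.523 0.31 ] err 0.0
 -> [-1.086  1.11   0.688  1.561  0.148  1.227  2.446] wall 0.01 elb [0.248 0.409 0.521] wr [0.587 0.405 0.221] err 0.0
 -> [-1.121  0.977  0.74   1.551  0.195  1.348  2.506] wall 0 elb [0.219 0.385 0.582] wr [0.587 0.415 0.321] err 0.0
 -> [-1.542  0.98   1.201  1.499 -0.201  1.652  1.284] wall 0 elb [0.042 0.442 0.581] wr [0.473 0.537 0.478] err 0.0
 -> [-1.528  0.996  1.185  1.612 -0.211  1.525  1.303] wall 0 elb [0.048 0.446 0.574] wr [0.477 0.495 0.436] err 0.0
 -> [-1.409  1.037  1.171  1.39  -0.256  1.814  1.319] wall 0 elb [0.103 0.448 0.556] wr [0.539 0.529 0.463] err 0.0
 -> [-1.396  1.055  1.157  1.498 -0.263  1.69   1.344] wall 0 elb [0.109 0.452 0.547] wr [0.543 0.48
[... 1281 characters left out ...]
8 0.569] wr [0.585 0.368 0.265] err 0.0
 -> [-1.092  0.877  0.729  1.608  0.13   1.249  2.553] wall 0.021 elb [0.215 0.35  0.625] wr [0.585 0.378 0.365] err 0.0
 -> [-1.521  0.986  1.191  1.492 -0.2    1.642  1.288] wall 0 elb [0.051 0.443 0.579] wr [0.482 0.534 0.474] err 0.0
 -> [-1.507  1.003  1.176  1.603 -0.211  1.514  1.307] wall 0 elb [0.058 0.447 0.571] wr [0.487 0.491 0.431] err 0.0
 -> [-1.39   1.041  1.159  1.386 -0.253  1.802  1.32 ] wall 0 elb [0.111 0.447 0.554] wr [0.547 0.524 0.457] err 0.0
 -> [-1.376  1.06   1.145  1.492 -0.26   1.678  1.344] wall 0 elb [0.119 0.451 0.545] wr [0.552 0.481 0.415] err 0.0
d [ 0.221 -0.851  0.609] a [-0.001  0.     0.001] dist mm 160.5 deg 0.5
```

Request:
servo_tool(
  commands=[
    {"dx":0.02,"dy":-0.12,"dz":0.0,"ax":0,"ay":0,"az":0,"grip":1},
    {"dx":0.05,"dy":-0.27,"dz":0.1,"ax":0,"ay":0,"az":0,"grip":1},
    {"dx":0.08,"dy":-0.42,"dz":0.2,"ax":0,"ay":0,"az":0,"grip":0.6},
    {"dx":0.12,"dy":-0.56,"dz":0.32,"ax":0,"ay":0,"az":0,"grip":0.4},
    {"dx":0.16,"dy":-0.7,"dz":0.45,"ax":0,"ay":0,"az":0,"grip":0.25},
    {"dx":0.22,"dy":-0.85,"dz":0.6,"ax":0,"ay":0,"az":0,"grip":0.25},
    {"dx":0.22,"dy":-0.85,"dz":0.6,"ax":0,"ay":0,"az":0,"grip":0.25},
    {"dx":0.22,"dy":-0.85,"dz":0.6,"ax":0,"ay":0,"az":0,"grip":0.25},
  ],
)

```text
t: 11.95
eef_pos: [0.4999, 0.3287, 0.3015]
ee_rot: [-2.52, -0.001, 0.105]
ft_force: [0.3, -0.6, -0.1]
finger_gap: 0.252
```

```bash
cat >> poses.py <<'E'
TH=np.radians(45);RP=pickR(TH)
def pk(back,x=-30,y=0,z=41): return rkp(x,y,z)+RP[:,1]*(.008-back)
E
python3 - <<'E'
from st import *
print(pk(.13),pk(0))
seq(q,(np.array([.55,.33,.24]),RP),(pk(.13),RP),(pk(0),RP))
goal(np.array([.55,.33,.24]),RP,o)
E
```

```text
t 11.95 q [-1.536  1.04   1.232  1.327 -0.052  1.676  1.298] qd 0.02098582683388453 p [0.5   0.329 0.302] rpy [-2.52  -0.001  0.105] F [ 0.316 -0.566 -0.114] gap 0.252 wall 0
[0.574 0.217 0.127] [0.567 0.125 0.035]
 -> [-1.204  0.905  0.734  1.196  0.06   1.703  2.516] wall 0 elb [0.178 0.381 0.614] wr [0.568 0.569 0.48 ] err 0.0
 -> [-1.13   0.939  0.719  1.454  0.073  1.378  2.529] wall 0 elb [0.21  0.377 0.599] wr [0.591 0.456 0.367] err 0.0
 -> [-1.065  0.999  0.699  1.64   0.076  1.111  2.525] wall 0.012 elb [0.243 0.378 0.573] wr [0.585 0.365 0.275] err 0.0
d [0.333 0.26  0.319] a [ 0.037 -0.231 -0.003] dist mm 79.4 deg 84.1
```

Request:
servo_tool(
  commands=[
    {"dx":0.04,"dy":0.03,"dz":0.04,"ax":0.005,"ay":-0.028,"az":0,"grip":0.25},
    {"dx":0.08,"dy":0.06,"dz":0.08,"ax":0.01,"ay":-0.056,"az":0,"grip":0.25},
    {"dx":0.12,"dy":0.1,"dz":0.12,"ax":0.014,"ay":-0.085,"az":-0.001,"grip":0.25},
    {"dx":0.16,"dy":0.13,"dz":0.16,"ax":0.018,"ay":-0.114,"az":-0.001,"grip":0.25},
    {"dx":0.2,"dy":0.16,"dz":0.2,"ax":0.023,"ay":-0.143,"az":-0.002,"grip":0.25},
    {"dx":0.25,"dy":0.2,"dz":0.24,"ax":0.028,"ay":-0.172,"az":-0.002,"grip":0.25},
    {"dx":0.29,"dy":0.23,"dz":0.28,"ax":0.033,"ay":-0.201,"az":-0.003,"grip":0.25},
    {"dx":0.33,"dy":0.26,"dz":0.32,"ax":0.037,"ay":-0.231,"az":-0.003,"grip":0.25},
  ],
)

```text
t: 12.95
eef_pos: [0.5497, 0.3288, 0.2408]
ee_rot: [-1.565, 0.787, 1.502]
ft_force: [0.1, 0.9, -0.4]
finger_gap: 0.254
```

```bash
python3 - <<'E'
from st import *
seq(q,(pk(.1),RP),(pk(0),RP))
goal(pk(.1),RP,o)
E
```

```text
t 12.95 q [-1.201  0.903  0.73   1.196  0.063  1.706  2.518] qd 1.3031536762811478 p [0.55  0.329 0.241] rpy [-1.565  0.787  1.502] F [ 0.072  0.915 -0.399] gap 0.254 wall 0
 -> [-1.117  0.947  0.713  1.504  0.077  1.316  2.525] wall 0 elb [0.216 0.376 0.596] wr [0.59  0.435 0.346] err 0.0
 -> [-1.063  0.998  0.697  1.64   0.078  1.112  2.523] wall 0.012 elb [0.243 0.378 0.573] wr [0.585 0.365 0.275] err 0.0
d [ 0.019  1.251 -0.217] a [-0.     0.001 -0.   ] dist mm 190.5 deg 0.2
```

Request:
servo_tool(
  commands=[
    {"dx":0.0,"dy":0.1,"dz":-0.03,"ax":0,"ay":0,"az":0,"grip":0.25},
    {"dx":0.01,"dy":0.25,"dz":-0.07,"ax":0,"ay":0,"az":0,"grip":0.25},
    {"dx":0.01,"dy":0.4,"dz":-0.11,"ax":0,"ay":0,"az":0,"grip":0.25},
    {"dx":0.02,"dy":0.55,"dz":-0.15,"ax":0,"ay":0,"az":0,"grip":0.25},
    {"dx":0.02,"dy":0.7,"dz":-0.19,"ax":0,"ay":0,"az":0,"grip":0.25},
    {"dx":0.02,"dy":0.8,"dz":-0.21,"ax":0,"ay":0,"az":0,"grip":0.25},
    {"dx":0.02,"dy":0.8,"dz":-0.21,"ax":0,"ay":0,"az":0,"grip":0.25},
    {"dx":0.02,"dy":0.8,"dz":-0.21,"ax":0,"ay":0,"az":0,"grip":0.25},
  ],
)

```text
t: 13.95
eef_pos: [0.5748, 0.2446, 0.1543]
ee_rot: [-1.567, 0.786, 1.501]
ft_force: [0.5, 0.3, -0.0]
finger_gap: 0.25
```

```bash
python3 - <<'E'
from st import *
from wr import *
import pickle
im=ctrl.get_image("wrist")["color"][:,:,::-1].copy();cv2.imwrite("pics/w5.png",im);pickle.dump(o,open("w5.pkl","wb"))
b=cv2.resize(im,None,fx=2.5,fy=2.5,interpolation=2);wdraw(b,o,PS,PR)
c=wproj(o,rkp(0,0,30))[0]*2.5;u,v=np.int32(np.clip(c-[400,250],0,[600,450]));cv2.imwrite("pics/w5o.png",b[v:v+600,u:u+800]);print(u,v)
goal(pk(0),RP,o)
E
```

```text
t 13.95 q [-1.14   0.931  0.719  1.385  0.073  1.461  2.531] qd 0.009275270999230836 p [0.575 0.245 0.154] rpy [-1.567  0.786  1.501] F [ 0.493  0.331 -0.023] gap 0.25 wall 0
277 194
d [-0.002  1.124 -0.008] a [-0.  0. -0.] dist mm 168.5 deg 0.2
```

View pics/w5o.png

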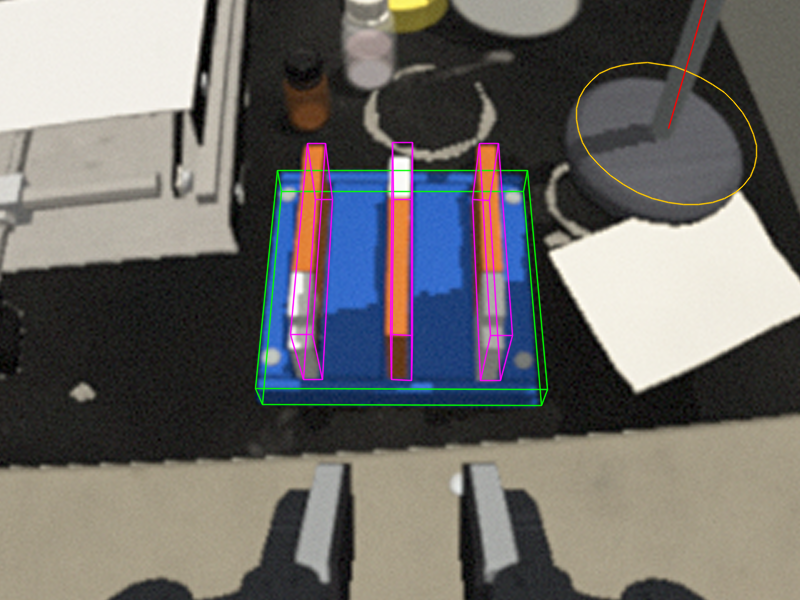

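The plates line up with the wireframes to about 1 px, and the middle plate (white at its far end, (400,180)) is centred between the fingers. Advancing.

Request:
servo_tool(
  commands=[
    {"dx":0,"dy":0.12,"dz":0,"ax":0,"ay":0,"az":0,"grip":0.25},
    {"dx":0,"dy":0.27,"dz":0,"ax":0,"ay":0,"az":0,"grip":0.25},
    {"dx":0,"dy":0.42,"dz":-0.01,"ax":0,"ay":0,"az":0,"grip":0.25},
    {"dx":0,"dy":0.57,"dz":-0.01,"ax":0,"ay":0,"az":0,"grip":0.25},
    {"dx":0,"dy":0.7,"dz":-0.01,"ax":0,"ay":0,"az":0,"grip":0.25},
    {"dx":0,"dy":0.82,"dz":-0.01,"ax":0,"ay":0,"az":0,"grip":0.25},
    {"dx":0,"dy":0.9,"dz":-0.01,"ax":0,"ay":0,"az":0,"grip":0.25},
    {"dx":0,"dy":0.95,"dz":-0.01,"ax":0,"ay":0,"az":0,"grip":0.25},
  ],
)

```text
t: 15.0
eef_pos: [0.5688, 0.1441, 0.0533]
ee_rot: [-1.567, 0.786, 1.501]
ft_force: [0.5, 0.1, -0.4]
finger_gap: 0.25
```

```bash
python3 - <<'E'
from st import *
from wr import *
im=ctrl.get_image("wrist")["color"][:,:,::-1].copy()
b=cv2.resize(im,None,fx=2,fy=2,interpolation=2)
wdraw(b,o,PS,PR)
c=wproj(o,rkp(0,0,30))[0]*2;u,v=np.int32(np.clip(c-[350,200],0,[420,240]));cv2.imwrite("pics/w6o.png",b[v:v+600,u:u+700]);print(u,v)
goal(pk(0),RP,o)
E
```

```text
t 15.0 q [-1.078  0.983  0.7    1.606  0.078  1.166  2.526] qd 0.1187675832654214 p [0.569 0.144 0.053] rpy [-1.567  0.786  1.501] F [ 0.46   0.078 -0.433] gap 0.25 wall 0.01284068666881083
195 240
d [-0.003  0.173  0.003] a [-0.  0. -0.] dist mm 25.9 deg 0.2
```

View pics/w6o.png

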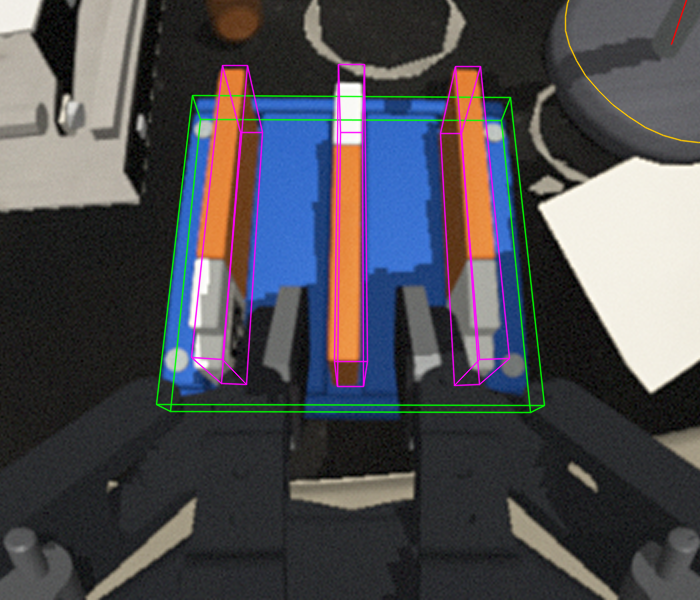

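```bash
python3 - <<'E'
from wr import *
np.set_printoptions(precision=1,suppress=True)
for n,u,v in [("tipL",290,287),("tip L outer",278,290),("bodyL outer row375",262,375),("cornerL",150,380),("cornerR",560,380),("cornerL inner",215,378),("bodyL mid",205,395)]:
    d=np.array([(u+195)/2-CX,(v+240)/2-CY]);r=np.hypot(*d);th=r/F;ray=MT[:3,:3]@np.r_[np.sin(th)*d/r,np.cos(th)];c=MT[:3,3]
    print(n,*[1000*(c+ray*((x-c[0])/ray[0])) for x in (-.011,0,.011)])
E
```

```text
tipL [-11.    8.9 -14. ] [  0.   30.2 -16.3] [ 11.   51.5 -18.5]
tip L outer [-11.    7.3 -16.8] [  0.   28.3 -19.4] [ 11.   49.4 -22.1]
bodyL outer row375 [-11.  -28.2 -16.3] [  0.  -12.6 -18.9] [ 11.    3.1 -21.5]
cornerL [-11.  -31.5 -37.7] [  0.  -16.4 -43.6] [ 11.   -1.3 -49.4]
cornerR [-11.  -31.5  40.7] [  0.  -16.4  46.8] [11.  -1.3 53. ]
cornerL inner [-11.  -29.7 -25.2] [  0.  -14.3 -29.1] [ 11.    1.1 -33.1]
bodyL mid [-11.  -35.3 -26.1] [  0.  -20.8 -30.1] [ 11.   -6.2 -34.2]
```

```bash
python3 - <<'E'
from st import *
goal(pk(0,x=-33,z=43),RP,o)
E
```

```text
t 15.05 q [-1.077  0.984  0.7    1.607  0.078  1.165  2.526] qd 0.026311419274385826 p [0.568 0.143 0.053] rpy [-1.566  0.786  1.501] F [-0.286  0.249 -0.232] gap 0.254 wall 0.012816068133481628
d [0.003 0.144 0.001] a [-0.  0. -0.] dist mm 21.6 deg 0.2
```

Request:
servo_tool(
  commands=[
    {"dx":0.003,"dy":0.05,"dz":-0.006,"ax":0,"ay":0,"az":0,"grip":0.25},
    {"dx":0.003,"dy":0.1,"dz":-0.006,"ax":0,"ay":0,"az":0,"grip":0.25},
    {"dx":0.003,"dy":0.144,"dz":-0.006,"ax":0,"ay":0,"az":0,"grip":0.25},
    {"dx":0.003,"dy":0.144,"dz":-0.006,"ax":0,"ay":0,"az":0,"grip":0.25},
    {"dx":0.003,"dy":0.144,"dz":-0.006,"ax":0,"ay":0,"az":0,"grip":0.15},
    {"dx":0.003,"dy":0.144,"dz":-0.006,"ax":0,"ay":0,"az":0,"grip":0.05},
    {"dx":0.003,"dy":0.144,"dz":-0.006,"ax":0,"ay":0,"az":0,"grip":0},
    {"dx":0.003,"dy":0.144,"dz":-0.006,"ax":0,"ay":0,"az":0,"grip":0},
  ],
  grip_force=40,
)

```text
t: 16.05
eef_pos: [0.5685, 0.1287, 0.0375]
ee_rot: [-1.567, 0.786, 1.501]
ft_force: [1.1, 1.0, -0.2]
finger_gap: 0.084
```

```bash
python3 - <<'E'
from st import *
print("gap mm",o["finger_gap"]*85)
G=o["eef_pos"]-.008*Ro.from_euler('xyz',o["ee_rot"]).as_matrix()[:,1]
r=Rz(-np.pi/2+PR[2]);print("grasp in rack mm",1000*r.T@(G-[PR[0],PR[1],0]))
goal(pk(0,x=-33,z=43)+[0,.0,.10],RP,o)
E
```

```text
t 16.05 q [-1.063  0.998  0.696  1.631  0.077  1.122  2.527] qd 0.0020992324488570526 p [0.569 0.129 0.037] rpy [-1.567  0.786  1.501] F [ 1.061  0.997 -0.225] gap 0.084 wall 0.012498487540857084
gap mm 7.119026264726499
grasp in rack mm [-33.323   1.338  43.137]
d [-0.472 -0.469  0.011] a [-0.  0. -0.] dist mm 99.9 deg 0.2
```

Gap of about 7 mm: the plate is held. Lifting it clear of the slot, then retreating.

Request:
servo_tool(
  commands=[
    {"dx":-0.03,"dy":-0.03,"dz":0,"ax":0,"ay":0,"az":0,"grip":0},
    {"dx":-0.06,"dy":-0.06,"dz":0,"ax":0,"ay":0,"az":0,"grip":0},
    {"dx":-0.1,"dy":-0.1,"dz":0,"ax":0,"ay":0,"az":0,"grip":0},
    {"dx":-0.11,"dy":-0.15,"dz":0,"ax":0,"ay":0,"az":0,"grip":0},
    {"dx":-0.11,"dy":-0.28,"dz":0,"ax":0,"ay":0,"az":0,"grip":0},
    {"dx":-0.11,"dy":-0.42,"dz":0,"ax":0,"ay":0,"az":0,"grip":0},
    {"dx":-0.11,"dy":-0.56,"dz":0,"ax":0,"ay":0,"az":0,"grip":0},
    {"dx":-0.11,"dy":-0.7,"dz":0,"ax":0,"ay":0,"az":0,"grip":0},
  ],
  grip_force=60,
)

```text
t: 17.05
eef_pos: [0.5732, 0.1919, 0.1241]
ee_rot: [-1.567, 0.786, 1.501]
ft_force: [0.4, -0.1, -1.5]
finger_gap: 0.077
```

```bash
python3 - <<'E'
from st import *
from wr import *
import pickle
im=ctrl.get_image("wrist")["color"][:,:,::-1].copy();cv2.imwrite("pics/w7.png",im);pickle.dump(o,open("w7.pkl","wb"))
b=cv2.resize(im,None,fx=1.4,fy=1.4,interpolation=2)
# plate wire as assumed held
def plate(o,xg=-33,zg=38):
    y=np.array([np.cos(TH),0,-np.sin(TH)]);z=np.array([0,-1.,0]);T=np.c_[np.cross(y,z),y,z]
    import itertools
    R=Ro.from_euler('xyz',o["ee_rot"]).as_matrix();G=o["eef_pos"]-.008*R[:,1]
    P=np.array(list(itertools.product((-45,17,45),(-4,4),(0,40))),float)
    return G+((P-[xg,0,zg])/1000)@T@R.T,P
W,P=plate(o);u=wproj(o,W)*1.4
for i in range(12):
    for j in range(i):
        if sum(P[i]!=P[j])==1: cv2.line(b,tuple(np.int32(u[i])),tuple(np.int32(u[j])),(0,255,0),1)
cv2.imwrite("pics/w7o.png",b)
E
```

```text
t 17.05 q [-1.117  0.924  0.723  1.503  0.087  1.335  2.541] qd 0.3489591388304459 p [0.573 0.192 0.124] rpy [-1.567  0.786  1.501] F [ 0.431 -0.103 -1.476] gap 0.077 wall 0.0008420017909547273
```

View pics/w7o.png

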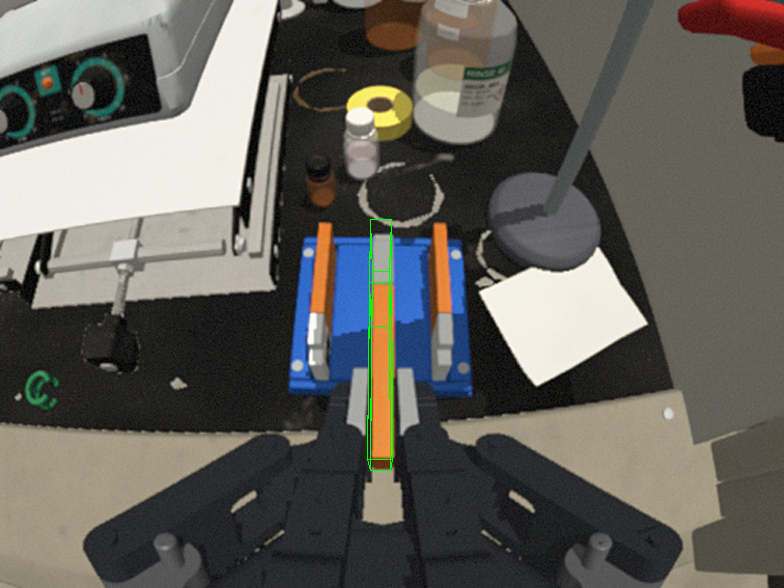

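```bash
python3 - <<'E'
from wr import *
import pickle
np.set_printoptions(precision=4,suppress=True)
o2,o5,o7=[pickle.load(open(f"w{k}.pkl","rb")) for k in (2,5,7)]
obs=[(o5,np.array([0,.128,.02]),((655+277)/2.5,(150+194)/2.5)),(o7,np.array([0,.128,.02]),(544/1.4,217/1.4)),(o2,np.array([0,.128,.02]),((662+277)/2.5,(88+233)/2.5))]
for p,du in (((-84,26,9),8),((-40,26,9),8),((-29,0,36),5),((29,0,36),3),((-127,62,16),8)):
    obs.append((o2,rd2st(np.array(p)/1000),wproj(o2,rp(*p))[0]+[du/2.5,1/2.5]))
def fit(obs):
    r=lambda p:np.concatenate([wproj(o,stand(p,X))[0]-u for o,X,u in obs])
    s=least_squares(r,PS);return s.x,r(s.x).reshape(-1,2)
print(PS);print(fit(obs));print(fit(obs[:2]+obs[3:]));print(fit(obs[3:])[0],fit(obs[:2])[0])
E
```

```text
[0.4185, 0.1578, 0.1]
(array([0.4184, 0.1609, 0.1326]), array([[ 2.5895, -6.7798],
       [ 4.8899, -4.5566],
       [-8.2972,  0.1065],
       [ 1.3429,  2.5413],
       [ 0.437 ,  1.4536],
       [ 2.3022, -0.2138],
       [ 1.1993, -1.3913],
       [ 1.3178,  4.4112]]))
(array([0.4185, 0.1601, 0.1355]), array([[ 2.0351, -7.2665],
       [ 4.2508, -5.1452],
       [ 0.8687,  2.4076],
       [-0.1687,  1.3876],
       [ 1.4973, -0.4432],
       [ 0.1724, -1.3863],
       [ 1.0269,  4.3179]]))
[0.4181 0.1599 0.1088] [ 0.4738  0.1658 -0.251 ]
```

```bash
sed -i 's/^PS=\[.4185,.1578,.1\]/PS=[.4183,.161,.11]/' poses.py; cat >> poses.py <<'E'
RW=presentR(np.radians(-15));PW=presentTCP(TH,RW,xg=-33.3,zg=38)
E
python3 - <<'E'
from st import *
S=np.array([.55,.34,.28])
print(PW,RW[:,1])
seq(q,(S,RP),(S+[-.04,0,0],RW),(PW-RW[:,1]*.08,RW),(PW,RW))
goal(S,RP,o)
# label check
y=np.array([np.cos(TH),0,-np.sin(TH)]);z=np.array([0,-1.,0]);T=np.c_[np.cross(y,z),y,z]
l=PW-RW[:,1]*.008+RW@(T.T@np.array([64.3,4,-22.5])/1000);r=readerR(PS);print("label in reader",1000*r.T@(l-rp(0,0,0)),"plate y in reader",r.T@RW@T.T@[0,1,0],"vert",np.degrees(np.arccos((RW@T.T@[0,1,0])[2])))
E
```

```text
t 17.1 q [-1.119  0.923  0.723  1.498  0.087  1.337  2.541] qd 0.06939219029452119 p [0.574 0.195 0.126] rpy [-1.569  0.783  1.502] F [2.006 1.81  0.62 ] gap 0.078 wall 0.0007994437968855683
[0.45  0.256 0.197] [-0.182 -0.707 -0.683]
 -> [-1.202  0.887  0.745  1.131  0.071  1.78   2.538] wall 0 elb [0.176 0.375 0.621] wr [0.568 0.579 0.52 ] err 0.0
 -> [-1.169  1.039  0.902  1.043 -0.14   1.85   1.495] wall 0 elb [0.207 0.412 0.554] wr [0.622 0.574 0.474] err 69.7
 -> [-1.387  0.95   1.031  1.344 -0.142  1.771  1.211] wall 0 elb [0.108 0.421 0.595] wr [0.527 0.552 0.483] err 0.0
 -> [-1.409  0.944  1.025  1.54  -0.143  1.593  1.217] wall 0 elb [0.098 0.422 0.597] wr [0.512 0.496 0.428] err 0.0
d [-0.048 -1.404  0.229] a [0.    0.001 0.   ] dist mm 213.4 deg 0.2
label in reader [  0.    -80.001   0.   ] plate y in reader [-0.  1. -0.] vert 44.99973918388206
```

```bash
python3 - <<'E'
from st import *
from wr import MT
for phi in (-10,-15,-22):
    R=presentR(np.radians(phi));P=presentTCP(TH,R,xg=-33.3,zg=38)
    print(phi,P,"cam",P+R@MT[:3,3],"bodyneg",P+R@[-.0425,-.062,0],P+R@[-.0425,-.062,.04],P+R@[-.0425,-.062,-.04],"knuckle",P+R@[-.011,-.032,.045])
S=np.array([.53,.28,.24])
for phi in (-15,-22):
    R=presentR(np.radians(phi));P=presentTCP(TH,R,xg=-33.3,zg=38)
    seq(q,(S,RP),(P-R[:,1]*.05+[.02,0,0],R),(P,R))
goal(S,RP,o)
E
```

```text
t 17.1 q [-1.119  0.923  0.723  1.498  0.087  1.337  2.541] qd 0.06939219029452119 p [0.574 0.195 0.126] rpy [-1.569  0.783  1.502] F [2.006 1.81  0.62 ] gap 0.078 wall 0.0007994437968855683
-10 [0.446 0.258 0.199] cam [0.376 0.352 0.3  ] bodyneg [0.41  0.302 0.248] [0.407 0.33  0.219] [0.413 0.274 0.276] knuckle [0.435 0.312 0.191]
-15 [0.45  0.256 0.197] cam [0.393 0.354 0.3  ] bodyneg [0.42  0.303 0.247] [0.417 0.331 0.218] [0.423 0.275 0.275] knuckle [0.442 0.311 0.189]
-22 [0.456 0.252 0.193] cam [0.416 0.356 0.3  ] bodyneg [0.434 0.302 0.245] [0.431 0.33  0.216] [0.437 0.274 0.273] knuckle [0.452 0.308 0.185]
 -> [-1.235  0.827  0.753  1.365  0.095  1.608  2.517] wall 0 elb [0.157 0.361 0.645] wr [0.548 0.519 0.48 ] err 0.0
 -> [-1.402  1.037  1.162  1.379 -0.228  1.727  1.325] wall 0 elb [0.106 0.448 0.556] wr [0.541 0.531 0.463] err 0.0
 -> [-1.456  1.026  1.163  1.543 -0.234  1.607  1.325] wall 0 elb [0.081 0.45  0.56 ] wr [0.512 0.496 0.428] err 0.0
 -> [-1.235  0.827  0.753  1.365  0.095  1.608  2.517] wall 0 elb [0.157 0.361 0.645] wr [0.548 0.519 0.48 ] err 0.0
 -> [-1.301  1.086  1.142  1.284 -0.268  1.847  1.347] wall 0 elb [0.154 0.447 0.533] wr [0.593 0.522 0.448] err 0.0
 -> [-1.366  1.07   1.145  1.465 -0.27   1.721  1.351] wall 0 elb [0.124 0.452 0.54 ] wr [0.558 0.487 0.415] err 0.0
d [-0.149 -0.926  0.334] a [0.    0.001 0.   ] dist mm 149.4 deg 0.2
```

Using phi −20°, which is a good compromise. Move to the staging pose.

Request:
servo_tool(
  commands=[
    {"dx":0,"dy":-0.12,"dz":0.03,"ax":0,"ay":0,"az":0,"grip":0},
    {"dx":-0.02,"dy":-0.25,"dz":0.07,"ax":0,"ay":0,"az":0,"grip":0},
    {"dx":-0.04,"dy":-0.38,"dz":0.11,"ax":0,"ay":0,"az":0,"grip":0},
    {"dx":-0.06,"dy":-0.51,"dz":0.16,"ax":0,"ay":0,"az":0,"grip":0},
    {"dx":-0.09,"dy":-0.64,"dz":0.21,"ax":0,"ay":0,"az":0,"grip":0},
    {"dx":-0.11,"dy":-0.77,"dz":0.26,"ax":0,"ay":0,"az":0,"grip":0},
    {"dx":-0.13,"dy":-0.87,"dz":0.3,"ax":0,"ay":0,"az":0,"grip":0},
    {"dx":-0.15,"dy":-0.93,"dz":0.33,"ax":0,"ay":0,"az":0,"grip":0},
  ],
)

```text
t: 18.1
eef_pos: [0.5303, 0.281, 0.2413]
ee_rot: [-1.57, 0.783, 1.502]
ft_force: [0.5, 0.2, -0.9]
finger_gap: 0.076
```

```bash
cat >> poses.py <<'E'
RW=presentR(np.radians(-20));PW=presentTCP(TH,RW,xg=-33.3,zg=38)
E
python3 - <<'E'
from st import *
P1=PW-RW[:,1]*.05+[.02,0,0]
seq(q,(P1,RW),(PW,RW));goal(P1,RW,o)
E
```

```text
t 18.1 q [-1.236  0.824  0.752  1.364  0.095  1.607  2.52 ] qd 0.13396648288323174 p [0.53  0.281 0.241] rpy [-1.57   0.783  1.502] F [ 0.545  0.24  -0.876] gap 0.076 wall 0
 -> [-1.329  1.072  1.147  1.311 -0.256  1.813  1.341] wall 0 elb [0.14  0.448 0.54 ] wr [0.578 0.525 0.453] err 0.0
 -> [-1.391  1.057  1.149  1.487 -0.26   1.689  1.344] wall 0 elb [0.112 0.452 0.546] wr [0.545 0.49  0.419] err 0.0
d [0.086 0.047 0.286] a [0.024 0.229 0.03 ] dist mm 45.4 deg 83.7
```

Request:
servo_tool(
  commands=[
    {"dx":0.01,"dy":0,"dz":0.03,"ax":0.003,"ay":0.028,"az":0.004,"grip":0},
    {"dx":0.02,"dy":0.01,"dz":0.07,"ax":0.006,"ay":0.057,"az":0.008,"grip":0},
    {"dx":0.03,"dy":0.02,"dz":0.11,"ax":0.009,"ay":0.086,"az":0.011,"grip":0},
    {"dx":0.04,"dy":0.02,"dz":0.14,"ax":0.012,"ay":0.114,"az":0.015,"grip":0},
    {"dx":0.05,"dy":0.03,"dz":0.18,"ax":0.015,"ay":0.143,"az":0.019,"grip":0},
    {"dx":0.06,"dy":0.03,"dz":0.22,"ax":0.018,"ay":0.172,"az":0.023,"grip":0},
    {"dx":0.08,"dy":0.04,"dz":0.25,"ax":0.021,"ay":0.2,"az":0.026,"grip":0},
    {"dx":0.086,"dy":0.047,"dz":0.286,"ax":0.024,"ay":0.229,"az":0.03,"grip":0},
  ],
)

```text
t: 19.1
eef_pos: [0.4874, 0.2881, 0.2269]
ee_rot: [-2.388, 0.24, -0.145]
ft_force: [0.3, -0.7, -0.5]
finger_gap: 0.081
```

```bash
python3 - <<'E'
from st import *
seq(q,(PW,RW));goal(PW,RW,o)
E
```

```text
t 19.1 q [-1.328  1.068  1.142  1.312 -0.253  1.811  1.332] qd 1.1861890074350647 p [0.487 0.288 0.227] rpy [-2.388  0.24  -0.145] F [ 0.295 -0.67  -0.454] gap 0.081 wall 0
 -> [-1.389  1.053  1.143  1.487 -0.255  1.688  1.338] wall 0 elb [0.112 0.45  0.548] wr [0.545 0.49  0.419] err 0.0
d [-0.126  0.367  0.009] a [-0.    -0.001  0.   ] dist mm 58.2 deg 0.3
```

Request:
servo_tool(
  commands=[
    {"dx":-0.02,"dy":0.06,"dz":0,"ax":0,"ay":-0.001,"az":0,"grip":0},
    {"dx":-0.04,"dy":0.12,"dz":0,"ax":0,"ay":-0.001,"az":0,"grip":0},
    {"dx":-0.06,"dy":0.18,"dz":0,"ax":0,"ay":-0.001,"az":0,"grip":0},
    {"dx":-0.08,"dy":0.24,"dz":0.01,"ax":0,"ay":-0.001,"az":0,"grip":0},
    {"dx":-0.1,"dy":0.3,"dz":0.01,"ax":0,"ay":-0.001,"az":0,"grip":0},
    {"dx":-0.12,"dy":0.35,"dz":0.01,"ax":0,"ay":-0.001,"az":0,"grip":0},
    {"dx":-0.126,"dy":0.367,"dz":0.009,"ax":0,"ay":-0.001,"az":0,"grip":0},
    {"dx":-0.126,"dy":0.367,"dz":0.009,"ax":0,"ay":-0.001,"az":0,"grip":0},
  ],
)

```text
t: 20.1
eef_pos: [0.4545, 0.2533, 0.1939]
ee_rot: [-2.387, 0.245, -0.141]
ft_force: [0.1, 0.7, -0.1]
finger_gap: 0.075
```

```bash
python3 - <<'E'
from st import *
from wr import *
goal(PW,RW,o)
# predicted plate in wrist view vs amber/white seen, and grip slip check
y=np.array([np.cos(TH),0,-np.sin(TH)]);T=np.c_[np.cross(y,[0,-1.,0]),y,[0,-1.,0]]
R=Ro.from_euler('xyz',o["ee_rot"]).as_matrix();G=o["eef_pos"]-.008*R[:,1]
pt=lambda *p:G+R@(T.T@(np.array(p,float)-[-33.3,0,38])/1000)
r=readerR(PS);print("label in reader mm",1000*r.T@(pt(31,4,15.5)-rp(0,0,0)))
for n,p in (("front top",(-45,0,40)),("frost line top",(17,0,40)),("notch top",(36,0,40)),("nose",None)):
    X=pt(*p) if p else rp(0,0,0);print(n,"wrist px",wproj(o,X)[0])
im=ctrl.get_image("wrist")["color"];hsv=cv2.cvtColor(im,cv2.COLOR_RGB2HSV)
cv2.imwrite("pics/w8.png",im[:,:,::-1])
m=((hsv[...,0]>5)&(hsv[...,0]<22)&(hsv[...,1]>130)&(hsv[...,2]>90)).astype(np.uint8)
n,l,s,c=cv2.connectedComponentsWithStats(m)
print("amber blobs",[(s[i].tolist(),c[i].round()) for i in range(1,n) if s[i][4]>60])
for cm in ("wrist","top","scene"):
    if cm!="wrist": cv2.imwrite(f"pics/{cm}8.png",ctrl.get_image(cm)["color"][:,:,::-1])
    for lb in ("unread_plate","unread_plate_label","rack","trigger_pad"): print(cm,lb,[(np.round(d["box"]),round(d["p"],2)) for d in ctrl.look_for(cm,lb)][:3])
print("pred label px",wproj(o,pt(31,4,15.5)),proj("top",pt(31,4,15.5)),proj("scene",pt(31,4,15.5)))
E
```

```text
t 20.1 q [-1.389  1.052  1.142  1.487 -0.255  1.687  1.34 ] qd 0.01104175630728524 p [0.454 0.253 0.194] rpy [-2.387  0.245 -0.141] F [ 0.065  0.652 -0.073] gap 0.075 wall 0
d [-0.  0. -0.] a [-0.  0.  0.] dist mm 0.1 deg 0.1
label in reader mm [ -0.062 -80.023  -0.016]
front top wrist px [271.433 327.485]
frost line top wrist px [271.8   201.473]
notch top wrist px [271.911 170.073]
nose wrist px [137.437 200.894]
amber blobs [([70, 157, 11, 89, 749], array([ 75., 201.])), ([154, 195, 12, 12, 101], array([159., 201.])), ([264, 203, 19, 131, 2160], array([273., 269.])), ([259, 339, 28, 25, 375], array([270., 351.])), ([44, 364, 30, 20, 338], array([ 56., 374.]))]
wrist unread_plate [(array([262., 165., 285., 333.]), 0.69), (array([  0., 145., 154., 381.]), 0.27)]
wrist unread_plate_label [(array([266., 166., 287., 334.]), 0.56)]
wrist rack [(array([265., 291., 332., 354.]), 0.63)]
wrist trigger_pad [(array([ 84., 251., 113., 337.]), 0.72)]
top unread_plate [(array([200., 253., 233., 303.]), 0.76), (array([276., 200., 313., 210.]), 0.31)]
top unread_plate_label [(array([201., 251., 230., 300.]), 0.75)]
top rack [(array([266., 196., 313., 249.]), 0.91), (array([200., 252., 232., 302.]), 0.43)]
top trigger_pad [(array([252., 235., 259., 268.]), 0.69)]
scene unread_plate [(array([341., 203., 363., 239.]), 0.78)]
scene unread_plate_label [(array([339., 205., 365., 238.]), 0.9)]
scene rack [(array([230., 235., 296., 287.]), 0.98), (array([262.,  85., 350., 223.]), 0.22)]
scene trigger_pad [(array([298., 175., 320., 193.]), 0.6)]
pred label px [[265.168 200.545]] [[223.197 290.987]] [[352.713 210.414]]
```

```bash
python3 - <<'E'
import cv2,numpy as np
from plant import ctrl
for n,(u0,v0,u1,v1) in (("scene",(285,165,330,205)),("scene",(225,225,300,292)),("top",(270,195,316,250))):
    a,b=[cv2.imread(f"pics/{n}{k}.png")[v0:v1,u0:u1].astype(int) for k in (0,8)]
    f=lambda m:(m.sum(),np.round(np.argwhere(m).mean(0),1))
    if u0==285: print("red",[f((x[...,2]>120)&(x[...,1]<80)&(x[...,0]<80)) for x in (a,b)])
    else: print(n,"amber",[f((x[...,2]>150)&(x[...,0]<90)&(x[...,1]>80)) for x in (a,b)])
ctrl.hand_in();print(ctrl.get_obs()["t"])
E
```

```text
red [(np.int64(148), array([20.7, 23.1])), (np.int64(148), array([20.7, 23.1]))]
scene amber [(np.int64(229), array([24.8, 33.7])), (np.int64(149), array([21.6, 30.6]))]
top amber [(np.int64(308), array([23.7, 19.2])), (np.int64(246), array([23.4, 19.8]))]
the job is handed in; nothing more can be done
the job is handed in; nothing more can be done
```

I woke the reader, took the unread plate (the middle one) from the rack and held its label up to the window, then handed the job in at about 20 s. The hand-in gives no verdict, so everything below rests on my own checks.

- **Trigger:** I squeezed it home. The finger gap was 46 mm and the trigger looked tilted about 18° onto the grip. Then I let it go. In the last scene image its red pixels are identical to those at the start, so it is back at rest.
- **Plate:** it is held at its clear end, about 33 mm to the front of its middle, with no sign of slipping: the wrist image matches where I expected it to within a few pixels.
- **Label position:** I calculate it at x 0, y −80, z 0 mm in the reader's frame, squarely facing the window and tilted up at 45°. The arm was still, with almost no outside force on the tool.
- **Other two plates:** they were still in their slots when I last looked, just after the lift. After that I compared only the amber pixels in the rack, and the count fell by about the middle plate's share. I did not measure how far either plate may have shifted.

Two checks are less certain. The stand's base disc showed up roughly a centimetre from where my model put it, so I placed the reader from its nose, trigger and grip instead, which agreed to about 2–3 mm. I had also used all 12 picture views by the end, so the final position was checked from numbers and detections, not by eye.

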